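Sort the stock on the dispensing bench

TASK

Somebody has slipped the teal tablet cutter between the two flat cartons: lift the upper carton off, lay the tablet cutter flat in the shallow rectangular tray, and put the upper carton back flat and centred on the lower one. Stand the large white jar upright in the wide round holder and the small white jar upright in the narrow round holder. Leave the lower carton and the small tablet bottle where they are.

Things in the scene. Friction and masses are not known exactly. Their poses are not given: they have to be found in the camera images.
- carton_lower: flat white and green medicine carton, 63 x 111 x 26 mm (x, y, z), lying at the bottom of the stack on the bench; loose, stays where it is. Origin: centre of its underside; z up, y along its 111 mm length.
- tablet_cutter: teal tablet cutter with a clear lid (closed, fixed), 100 x 47 x 21 mm (x, y, z), lying along the lower carton and crosswise under the upper one at the start, so that about 18 mm of it shows on either side of the upper carton. Its long sides are flat and 46 mm apart in y; a small lid tab stands out at its -x end (body from x = -50 to +47 mm). Origin: on its underside, midway; x along its length. 70 g.
- carton_upper: flat white and green medicine carton, the same as carton_lower (63 x 111 x 26 mm, 60 g), lying across the tablet cutter, and so crosswise to the lower carton. Origin: centre of its underside; y along its 111 mm length, grip across the 63 mm. The stack is 73 mm high (the upper carton's underside at 46 to 47 mm); with the tablet cutter out the upper carton lies at 26 mm height on the lower one.
- large_jar: large white screw jar, 62 mm in diameter and 96 mm high; the body (59 mm in diameter) reaches 64 mm up, the lid (62 mm) from there to the top. Origin: centre of its underside; z up along the jar. 120 g.
- small_jar: small white screw jar, 39 mm in diameter and 58 mm high; the body (37 mm in diameter) reaches 38 mm up, the lid (39 mm) from there to the top. Origin: centre of its underside; z up along the jar. 50 g.
- tablet_bottle: small white tablet bottle with a green label and a narrower cap, 38 mm in diameter, 68 mm high, a loose bystander that stays standing where it is. Origin: centre of its underside.
- wide_holder_floor (a point): wide round holder: a fixed shallow grey cup with a dark lining on the bench, 76 mm in inner diameter, 92 mm over its foot. This point is the centre of its inner floor, 4 mm above the bench; the rim stands 10 mm above this point. z up.
- narrow_holder_floor (a point): narrow round holder: the same, 54 mm in inner diameter, 70 mm over its foot. This point is the centre of its inner floor, 4 mm above the bench; the rim stands 10 mm above this point. z up.
- flat_tray_floor (a point): shallow rectangular grey tray with a dark lining, fixed on the bench, inside 118 x 63 mm (x, y), walls 5 mm thick. This point is the centre of its inner floor, 5 mm above the bench; the rim stands 5 mm above this point. x along its length, z up.

How it is judged:
By the outcome, as a careful person would: the job done as asked, in the order asked, and still so for the second after the job is handed in, with the robot touching nothing.
It also fails if it takes over 99 s, if anything falls off the work surface, if the arm or the gripper's body presses on something with over 40 N, if the wrist force passes 120 N, or if a joint passes its speed limit or range.

ROBOT

A 6-joint arm with a two-finger parallel gripper is mounted at the origin on a cart in front of the work surface, level with it; the furniture and walls round the work are solid. World frame = base frame: x ahead of the robot, y to its left, z up, the work surface at z = 0. Lengths are in m, angles in rad, forces in N, time in s.
With the tool pointing down it reaches from about 0.425 to 0.95 m from the base axis. Payload 3.5 kg.
Tool frame: the origin (TCP) lies midway between the tips of the shut fingers; the grasp point (between the pads) lies 19 mm behind it (ctrl.tcp_to_grasp is the distance from the TCP to the grasp point, in m); z points along the fingers, x is the direction in which the jaws open and shut, and the axes are right-handed (so a half turn about z gives the same grasp; the last joint's range is limited). The gripper opens to 85 mm and grips with 20 to 120 N. Pads are 22 mm wide; open, the fingers measure 114 mm over their backs; the gripper's body (76 mm by 85 mm) begins 54 mm behind the grasp point. The pads swing forward as they close: fully open they stand 13 mm farther back than shut.
Start: joints at [-0.15, 0.286, 1.577, -0, 1.279, -0.15], TCP at [0.675, 0, 0.231] pointing down, gripper open.
Joint ranges: [-2.77, 2.77], [-0.9, 2.22], [0.21, 2.48], [-1.53, 4.67], [0.24, 2.81], [-2.84, 2.84]. Speed limits (rad/s): [2.79, 2.79, 3.14, 3.14, 3.14, 3.14].

INTERFACE

Orientations are given as a unit quaternion [x, y, z, w].
In Python, from plant import ctrl, cams, workorder, spotter gives the robot as it stands. The module is installed in compiled form; this text tells all that it offers.
- The arm moves only by the tool send_rows, never from a script. Its argument "motion" is one flat list of numbers, 5 for each row, row after row: the shift along the tool's x, y, z in cm, then the turn about the tool's z in rad, then the finger opening in cm, from 0 to 8.54. In form: [tx, ty, tz, spin, gripper, tx, ty, tz, spin, gripper, ...]. A call has 1 to 12 rows; each row shifts and turns the pose as measured when the row begins, along the tool's axes as they then stand; what a row does not reach is not made up. A row lasts 1/10 s, in which the tool goes at most 50 mm and 8.59 degrees, less where a joint would pass 70% of its speed; a pose out of reach is approached as far as the arm can. A call is refused whole if a number of a shift passes 5 or a number of a turn 0.15, either way. A call with a gripper value outside its range is refused whole. The fingers move at their own pace and stop on an object; "grip_force" is the grip in N (left out, the last holds). Time passes only in rows, so rows that do not move let the fingers close. It gives the time, the measured TCP pose, the force and the opening at its end, in the units of the state.
- ctrl.get_state(): the state, without advancing time (a new reading comes with each control period).
- cams.read_camera(name): name is "scene" or "side" or "wrist"; returns (picture, depth): 420x560x3 uint8, red, green, blue; 420x560 float32, m along the optical axis (not along the pixel's ray), 0 where there is no reading.
- cams.camera_params(name): a dict with "fx", "fy", "cx", "cy" (pixels), "xyz" and "attitude" of the camera in the world; the wrist camera has in their place "mount" (4x4, takes a point from camera to tool coordinates, whose origin is the TCP and whose axes are the tool frame's). Camera axes: x right, y down, z forward; pixel columns grow to the right and rows downward; lengths in m; the calibration is good to about 2 mm. The wrist camera is an equidistant fisheye: a pixel r from the principal point sees the ray r / f radians off the axis. A picture is of the moment at which its call begins: read the wrist's pose just before it. camera_params takes no time and is no camera call.
- workorder.sign_off(): hands the job in, once; it reports no verdict.
Trained networks look in the newest picture that a camera, given by its name, has taken for a name from the list of things; names that differ only in an ending like _2 or _b are one class to them, and where a whole thing is asked for, a point or a joint stands for the part that bears it (a point fixed in the world has none). Each returns a list of dicts, best first, with "conf" (0 to 1); they miss things now and then, are a little off and sometimes report something else, mostly with a low value. They report only what shows in the picture. A call takes as long as a camera call.
- spotter.trace(target, camera): "mask" (420x560 bool, what is visible of it) and "bbox" ([left, top, width, height] in pixels, round what is visible of it).
The state is a dict: "time": time; "qpos": joint angles; "dq": joint speeds; "joint_efforts": joint torques, N m; "eef_pos": TCP position; "tcp_rot": TCP orientation; "contact_force": force on the tool from outside, world axes, zero at the start; "wrist_torque": the same for the moment, N m; "opening": opening from 0.0 (shut) to 1.0 (fully open).
Only numpy, scipy, OpenCV 4.12 (cv2) and the standard library are available. Lean on these libraries where they do the work, as an engineer would, in place of code of your own. Each camera call takes 0.05 s, during which the arm holds its last target.

## Working session

There is one attempt and no reset: what is moved stays moved. The work goes in short steps, Python scripts to look and compute and a tool call to move; the robot and the scene stay as the last step left them, time stands still between calls to the robot, and variables do not carry over. Pictures are saved under pics/ and viewed, and the job is handed in when it is done.

Besides the shell and the picture viewer there is one more tool, called after "Call:" as a command line: name --argument value ..., lists and objects as JSON in quotes. send_rows: Moves the arm, as the interface text tells. Its arguments: {"type":"object","properties":{"motion":{"type":"array","items":{"type":"number"}},"grip_force":{"type":"number"}},"required":["motion"]}

```bash
mkdir -p pics; ls; python3 - <<'E'
from plant import ctrl,cams,workorder,spotter
import cv2,numpy as np
print(ctrl.get_state()); print(ctrl.tcp_to_grasp)
for n in ["scene","side","wrist"]:
    p=cams.camera_params(n); print(n,p)
    im,d=cams.read_camera(n)
    cv2.imwrite(f"pics/{n}0.png",im[:,:,::-1]); np.save(f"pics/{n}0_d.npy",d); print(np.percentile(d,[0,5,50,95]))
E
```

```text
pics
{'time': 0.0, 'qpos': array([-1.49981462e-01,  2.87207073e-01,  1.57817335e+00, -1.37635667e-05,
        1.27863058e+00, -1.49970743e-01]), 'dq': array([-0.00179083,  0.00024805, -0.00082714, -0.00096967, -0.00047483,
       -0.0013608 ]), 'joint_efforts': array([-1.79628755e-04, -4.05981302e+01, -2.92628127e+01, -1.54224781e-04,
        5.81841552e-03,  3.74769741e-06]), 'eef_pos': array([6.74336194e-01, 1.39094606e-04, 2.29921567e-01]), 'tcp_rot': array([ 9.99999269e-01, -3.36937731e-06, -1.19658528e-03, -1.74154392e-04]), 'contact_force': array([-0.33254789,  0.31847424,  0.34799677]), 'wrist_torque': array([ 0.04085225, -0.01354061, -0.0097189 ]), 'opening': 1.000840219002758}
0.0187
scene {'fx': 486.1670053732939, 'fy': 486.1670053732939, 'cx': 283.52805919009717, 'cy': 214.68581534106147, 'xyz': array([-0.13421318, -0.36649866,  0.66430398]), 'attitude': array([ 0.7657045 , -0.47283636,  0.23593374, -0.36668469])}
[0.         0.68116639 1.0353685  1.39386598]
side {'fx': 420.34285360078206, 'fy': 420.34285360078206, 'cx': 275.0116400460664, 'cy': 206.91815471470537, 'xyz': array([0.09966587, 0.56645113, 0.46935424]), 'attitude': array([-0.2834494 ,  0.81561412, -0.47743419,  0.16274715])}
[0.         0.37228774 0.88938653 2.38134933]
wrist {'fx': 325.19226210127806, 'fy': 325.19226210127806, 'cx': 281.16861302429015, 'cy': 209.1320950944393, 'mount': array([[ 9.99999027e-01, -6.16178487e-04, -1.25147885e-03,
         2.38130778e-04],
       [ 9.32056267e-04,  9.62635233e-01,  2.70799813e-01,
        -6.70997825e-02],
       [ 1.03785661e-03, -2.70800716e-01,  9.62634871e-01,
        -1.42196785e-01],
       [ 0.00000000e+00,  0.00000000e+00,  0.00000000e+00,
         1.00000000e+00]])}
[0.         0.05668071 0.34216514 0.73422292]
```

View pics/scene0.png

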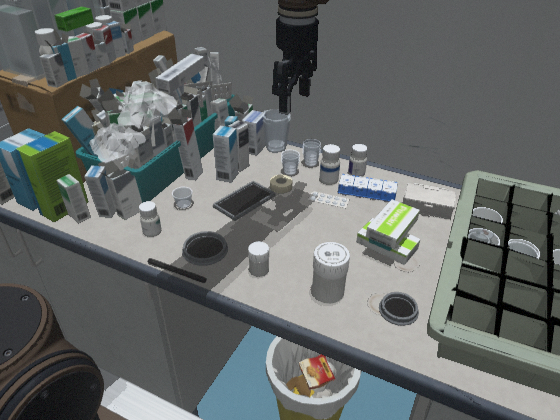

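View pics/side0.png

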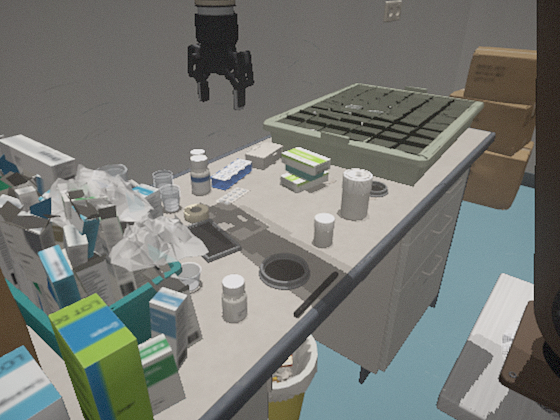

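View pics/wrist0.png

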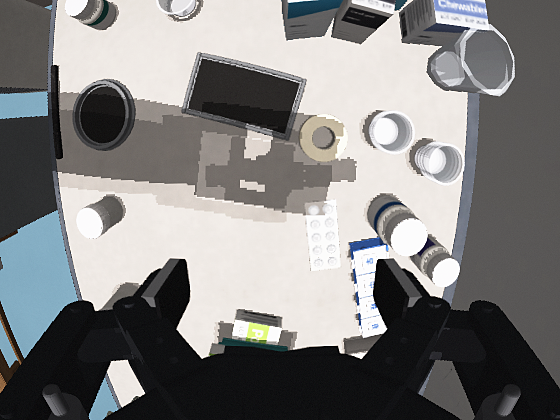

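```bash
cat > h.py <<'E'
import numpy as np,cv2
from scipy.spatial.transform import Rotation as R
from plant import ctrl,cams,workorder,spotter
def pose(name,st=None):
    p=cams.camera_params(name)
    T=np.eye(4)
    if name=="wrist":
        st=st or ctrl.get_state()
        T[:3,:3]=R.from_quat(st["tcp_rot"]).as_matrix();T[:3,3]=st["eef_pos"]
        T=T@p["mount"]
    else:
        T[:3,:3]=R.from_quat(p["attitude"]).as_matrix();T[:3,3]=p["xyz"]
    return p,T
def rays(name,p):
    v,u=np.mgrid[0:420,0:560].astype(float)
    a=(u-p["cx"])/p["fx"];b=(v-p["cy"])/p["fy"]
    if name=="wrist":
        r=np.hypot(a,b);s=np.where(r>1e-9,np.tan(r)/np.maximum(r,1e-9),1.)
        a,b=a*s,b*s
    return np.stack([a,b,np.ones_like(a)],-1)
def cloud(name,d,p,T):
    X=rays(name,p)*d[...,None]
    W=X@T[:3,:3].T+T[:3,3]
    W[d<=0]=np.nan
    if name=="wrist":
        pass
    return W
def shot(name,tag=None):
    st=ctrl.get_state()
    p,T=pose(name,st)
    im,d=cams.read_camera(name)
    if tag: cv2.imwrite(f"pics/{tag}.png",im[:,:,::-1])
    return im,d,cloud(name,d,p,T)
def raster(W,im,x0,x1,y0,y1,res=0.001,zmin=-.01,zmax=.2):
    pass
def topview(Ws,ims,x0,x1,y0,y1,res,fn,zmax=.3):
    # highest point splat: image right = -y, up = +x
    H=int((x1-x0)/res);Wd=int((y1-y0)/res)
    img=np.zeros((H,Wd,3),np.uint8);zz=np.full((H,Wd),-1.)
    for W,im in zip(Ws,ims):
        P=W.reshape(-1,3);C=im.reshape(-1,3);ok=np.isfinite(P).all(1)&(P[:,2]<zmax)
        P=P[ok];C=C[ok]
        o=np.argsort(P[:,2]);P=P[o];C=C[o]
        r=((x1-P[:,0])/res).astype(int);c=((y1-P[:,1])/res).astype(int)
        k=(r>=0)&(r<H)&(c>=0)&(c<Wd)
        img[r[k],c[k]]=C[k]
    cv2.imwrite(fn,img[:,:,::-1])
E
python3 - <<'E'
from h import *
names=["carton_lower","tablet_cutter","carton_upper","large_jar","small_jar","tablet_bottle","wide_holder_floor","narrow_holder_floor","flat_tray_floor"]
for cam in ["scene","side","wrist"]:
    im,d,W=shot(cam)
    ov=im.copy()
    print(cam, "bench z med", np.nanmedian(W[...,2]))
    for n in names:
        L=spotter.trace(n,cam)
        for k,r in enumerate(L[:2]):
            m=r["mask"];P=W[m];P=P[np.isfinite(P).all(1)]
            if len(P)==0: print(n,r["conf"],r["bbox"],"nodepth");continue
            zt=np.percentile(P[:,2],97)
            T=P[P[:,2]>zt-.006]
            print(n,round(r["conf"],2),r["bbox"],"med",np.round(np.median(P,0),4),"ztop",round(zt,4),"topmid",np.round((np.percentile(T,2,axis=0)+np.percentile(T,98,axis=0))/2,4),"ext",np.round(np.percentile(P,98,axis=0)-np.percentile(P,2,axis=0),3))
            if k==0: ov[m]=ov[m]//2+np.array([100,0,0],np.uint8)
    cv2.imwrite(f"pics/ov_{cam}.png",ov[:,:,::-1])
    np.savez(f"pics/{cam}_c.npz",W=W,im=im)
print(ctrl.get_state()["time"])
E
```

```text
scene bench z med 0.06496078521644111
carton_lower 0.62 [357.4, 220.1, 64.5, 43.1] med [ 0.6088 -0.2669  0.0212] ztop 0.0279 topmid [ 0.6239 -0.2364  0.0253] ext [0.064 0.114 0.027]
tablet_cutter 0.49 [369.5, 237.5, 22.5, 11.6] med [ 0.5912 -0.2267  0.0316] ztop 0.0371 topmid [ 0.5898 -0.2284  0.0352] ext [0.009 0.041 0.013]
carton_upper 0.77 [367.9, 202.4, 51.5, 45.4] med [ 0.6163 -0.2412  0.0713] ztop 0.0738 topmid [ 0.6307 -0.2392  0.0713] ext [0.112 0.071 0.047]
large_jar 0.87 [312.7, 244.3, 38.8, 58.8] med [ 0.4371 -0.1823  0.0759] ztop 0.0976 topmid [ 0.4546 -0.177   0.0953] ext [0.052 0.056 0.094]
small_jar 0.94 [246.2, 241.2, 23.1, 34.7] med [ 0.438  -0.0427  0.0456] ztop 0.0593 topmid [ 0.4476 -0.0378  0.057 ] ext [0.037 0.035 0.059]
tablet_bottle 0.6 [138.8, 203.7, 21.3, 35.2] med [0.4396 0.209  0.0419] ztop 0.0682 topmid [0.4479 0.217  0.066 ] ext [0.056 0.076 0.068]
wide_holder_floor 0.63 [180.3, 230.2, 50.4, 32.5] med [0.4499 0.0871 0.0049] ztop 0.0148 topmid [0.4495 0.0858 0.0126] ext [0.081 0.081 0.013]
narrow_holder_floor 0.9 [380.2, 292.6, 39.9, 33.8] med [ 0.4722 -0
[... 2733 characters left out ...]
rge_jar 0.62 [101.9, 283.0, 33.1, 26.5] med [ 0.4577 -0.1491  0.0275] ztop 0.0705 topmid [ 0.5346 -0.0688  0.1781] ext [0.177 0.164 0.283]
small_jar 0.65 [74.8, 195.1, 52.8, 47.7] med [ 0.4612 -0.0346  0.0539] ztop 0.059 topmid [ 0.4524 -0.0374  0.0565] ext [0.033 0.035 0.058]
tablet_bottle 0.57 [64.6, 0.0, 52.5, 34.3] med [0.4601 0.2074 0.0429] ztop 0.0681 topmid [0.4507 0.2106 0.0657] ext [0.033 0.029 0.068]
wide_holder_floor 0.77 [72.9, 81.9, 63.5, 68.9] med [0.4543 0.0857 0.0045] ztop 0.0144 topmid [0.4532 0.0858 0.012 ] ext [0.081 0.08  0.013]
flat_tray_floor 0.68 [182.3, 55.3, 124.5, 85.0] med [0.6322 0.0966 0.0052] ztop 0.0101 topmid [0.6305 0.0964 0.0073] ext [0.123 0.084 0.007]
1.65
```

```bash
cat >> h.py <<'E'
def rect(P):
    r=cv2.minAreaRect((P[:,:2]*1000).astype(np.float32))
    (cx,cy),(w,h),a=r
    if w<h: w,h,a=h,w,a+90
    a=(a+90)%180-90
    return "c=(%.1f,%.1f) L=%.1f W=%.1f yaw_long=%.1fdeg"%(cx,cy,w,h,a)
def circ(P):
    A=np.c_[2*P[:,0],2*P[:,1],np.ones(len(P))];b=(P[:,:2]**2).sum(1)
    s=np.linalg.lstsq(A,b,rcond=None)[0];return s[0],s[1],np.sqrt(s[2]+s[0]**2+s[1]**2)
def go(x,y,z,yaw=None):
    """print needed tool-frame shift (cm) and spin to reach world target; yaw = world angle (deg) of tool x, half-turn chosen nearest"""
    st=ctrl.get_state();M=R.from_quat(st["tcp_rot"]).as_matrix()
    d=M.T@(np.array([x,y,z])-st["eef_pos"])*100
    cur=np.degrees(np.arctan2(M[1,0],M[0,0]))
    s="t=%.2f tcp=%s yaw=%.1f tilt=%.2f shift_cm=%s"%(st["time"],np.round(st["eef_pos"],4),cur,np.degrees(np.arccos(-M[2,2])),np.round(d,2))
    if yaw is not None:
        e=(yaw-cur+90)%180-90; s+=" spin_rad=%.3f (tool)"%(-np.radians(e))
        st6=st["qpos"][5]; s+=" q6=%.2f"%st6
    print(s, "F",np.round(st["contact_force"],1),"op",round(st["opening"],3))
E
python3 - <<'E'
from h import *
Ws=[];ims=[]
for c in ["wrist","scene","side"]:
    z=np.load(f"pics/{c}_c.npz");W=z["W"];im=z["im"]
    Ws.append(W);ims.append(im)
    P=W.reshape(-1,3);P=P[np.isfinite(P).all(1)]
    k=(abs(P[:,0]-.63)<.1)&(abs(P[:,1]+.237)<.09)
    for z0,z1,n in [(.066,.08,"upper"),(.005,.03,"lower+"),(.029,.05,"cutter")]:
        Q=P[k&(P[:,2]>z0)&(P[:,2]<z1)]
        if len(Q)>20: print(c,n,len(Q),rect(Q))
    k=(abs(P[:,0]-.63)<.09)&(abs(P[:,1]-.097)<.065)&(P[:,2]>.007)&(P[:,2]<.013)
    print(c,"tray rim",rect(P[k]))
    for nm,cx,cy,rr in [("wide",.452,.088,.055),("narrow",.471,-.305,.042)]:
        k=(np.hypot(P[:,0]-cx,P[:,1]-cy)<rr)&(P[:,2]>.0105)&(P[:,2]<.018)
        if k.sum()>20: print(c,nm,np.round(circ(P[k]),4))
    for nm,cx,cy,rr,z0,z1 in [("large",.457,-.176,.045,.05,.090),("small",.449,-.036,.03,.04,.054),("largetop",.457,-.176,.045,.093,.099),("smalltop",.449,-.036,.03,.055,.062)]:
        k=(np.hypot(P[:,0]-cx,P[:,1]-cy)<rr)&(P[:,2]>z0)&(P[:,2]<z1)
        if k.sum()>20: print(c,nm,np.round(circ(P[k]),4),rect(P[k]))
topview(Ws,ims,.38,.85,-.42,.28,.001,"pics/top0.png")
E
```

```text
wrist upper 26 c=(590.6,-202.7) L=12.6 W=3.1 yaw_long=5.5deg
wrist lower+ 1371 c=(641.1,-198.8) L=86.9 W=35.5 yaw_long=-9.1deg
wrist cutter 358 c=(632.6,-212.7) L=98.8 W=6.3 yaw_long=-10.5deg
wrist tray rim c=(635.7,90.3) L=151.8 W=129.0 yaw_long=7.4deg
wrist wide [0.4527 0.0858 0.0402]
wrist large [ 0.4543 -0.1597  0.0127] c=(451.2,-149.4) L=27.4 W=4.4 yaw_long=18.2deg
wrist small [ 0.4501 -0.0382  0.0195] c=(460.5,-33.1) L=39.2 W=18.1 yaw_long=-64.2deg
wrist smalltop [ 0.4513 -0.0378  0.0139] c=(450.7,-37.9) L=38.3 W=38.2 yaw_long=68.8deg
scene upper 1217 c=(632.4,-239.5) L=114.8 W=63.3 yaw_long=-8.2deg
scene lower+ 807 c=(624.9,-234.7) L=112.3 W=75.1 yaw_long=79.6deg
scene cutter 127 c=(616.2,-250.6) L=118.3 W=78.0 yaw_long=-56.0deg
scene tray rim c=(642.0,93.7) L=159.2 W=79.0 yaw_long=-18.5deg
scene wide [0.4498 0.0866 0.0404]
scene narrow [ 0.4724 -0.3048  0.0294]
scene large [ 0.4574 -0.1763  0.0301] c=(441.5,-180.7) L=62.0 W=32.3 yaw_long=-75.0deg
scene small [ 0.4482 -0.0373  0.0186] c=(437.5,-41.9) L=37.6 W=16.9 yaw_long=-65.6deg
scene largetop [ 0.456  -0.1768  0.0221] c=(457.4,-176.8) L=61.4 W=60.4 yaw_long=-10.1deg
scene smalltop [ 0.4477 -0.0376  0.0142] c=(448.1,-37.1) L=38.2 W=37.9 yaw_long=-50.0deg
side upper 552 c=(633.5,-238.2) L=112.8 W=67.3 yaw_long=-7.9deg
side lower+ 524 c=(619.2,-218.1) L=119.0 W=78.2 yaw_long=34.9deg
side cutter 248 c=(623.7,-214.4) L=122.7 W=52.5 yaw_long=20.0deg
side tray rim c=(640.7,93.0) L=157.5 W=72.3 yaw_long=-18.5deg
side wide [0.4506 0.0888 0.0403]
side narrow [ 0.4733 -0.3036  0.0292]
side large [ 0.4579 -0.1754  0.0295] c=(450.2,-159.6) L=61.8 W=30.6 yaw_long=26.0deg
side small [ 0.4494 -0.0358  0.0186] c=(445.5,-25.3) L=39.3 W=19.5 yaw_long=20.6deg
side largetop [ 0.457  -0.1734  0.0224] c=(456.8,-174.4) L=60.2 W=59.5 yaw_long=87.8deg
side smalltop [ 0.4484 -0.0343  0.014 ] c=(448.5,-34.6) L=37.9 W=35.5 yaw_long=41.4deg
```

View pics/top0.png

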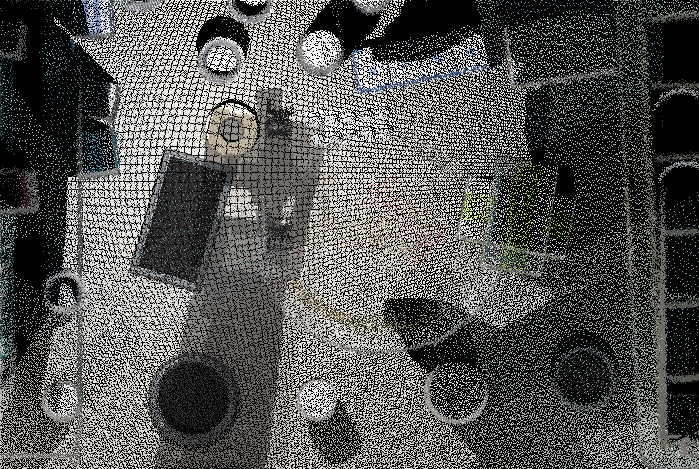

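Call:
send_rows --motion '[-1.5,4.7,-0.5,0,8.54,-1,4.7,0,0,8.54,-1,4.7,0,0,8.54,-1,4.7,0,0,8.54,0,4.5,0,0,8.54,0,2,0,0,8.54,0,0,0,0,8.54]'

```text
time: 2.35
eef_pos: [0.6295, -0.2597, 0.2368]
tcp_rot: [1.0, 0.003, 0.001, 0.0]
contact_force: [-0.1, 0.5, -0.7]
opening: 0.999
```

```bash
python3 - <<'E'
from h import *
im,d,W=shot("wrist","w1"); np.savez("pics/w1.npz",W=W,im=im)
P=W.reshape(-1,3);P=P[np.isfinite(P).all(1)]
k=(abs(P[:,0]-.63)<.1)&(abs(P[:,1]+.237)<.09)
for z0,z1,n in [(.066,.08,"upper"),(.022,.030,"lowertop"),(.034,.05,"cutter")]:
    Q=P[k&(P[:,2]>z0)&(P[:,2]<z1)]
    print(n,len(Q),rect(Q),np.median(Q[:,2]))
Q=P[(abs(P[:,0]-.57)<.075)&(abs(P[:,1]+.085)<.05)];print("free",len(Q),np.percentile(Q[:,2],[1,50,99]))
E
```

```text
upper 7292 c=(634.1,-241.2) L=110.8 W=63.0 yaw_long=-8.9deg 0.07165227468227259
lowertop 1899 c=(633.1,-238.0) L=110.5 W=62.4 yaw_long=78.7deg 0.02564462526522704
cutter 5 c=(637.8,-210.3) L=104.9 W=0.1 yaw_long=-8.6deg 0.04860604014644443
free 9088 [-0.00247005 -0.00052799  0.00139403]
```

View pics/w1.png

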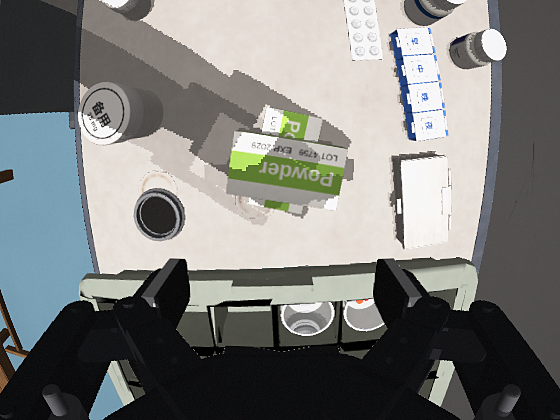

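Call:
send_rows --motion '[0.45,-1.87,0,0,8.54,0,0,2,-0.15,8.54,0,0,2,-0.15,8.54,0,0,2,-0.15,8.54,0,0,2,-0.15,8.54,0,0,2,-0.15,8.54,0,0,1,-0.15,8.54,0,0,0,-0.15,8.54,0,0,0,-0.15,8.54,0,0,0,-0.15,8.54,0,0,0,-0.065,8.54,0,0,0,0,8.54]'

```text
time: 3.6
eef_pos: [0.6415, -0.1944, 0.1237]
tcp_rot: [0.752, 0.659, 0.005, -0.004]
contact_force: [-0.3, 0.7, -0.0]
opening: 1.003
```

```bash
python3 - <<'E'
from h import *
go(.634,-.241,.043,81.1)
im,d,W=shot("wrist","w2"); np.savez("pics/w2.npz",W=W,im=im)
P=W.reshape(-1,3);P=P[np.isfinite(P).all(1)]
k=(abs(P[:,0]-.63)<.1)&(abs(P[:,1]+.237)<.09)
for z0,z1,n in [(.066,.08,"upper"),(.022,.030,"lowertop"),(.034,.05,"cutter")]:
    Q=P[k&(P[:,2]>z0)&(P[:,2]<z1)]
    print(n,len(Q),rect(Q),np.median(Q[:,2]))
E
```

```text
t=3.60 tcp=[ 0.6415 -0.1944  0.1237] yaw=82.5 tilt=0.76 shift_cm=[-4.83 -0.14  8.  ] spin_rad=0.024 (tool) q6=-1.90 F [-0.3  0.7 -0. ] op 1.003
upper 14251 c=(634.0,-241.0) L=110.9 W=63.1 yaw_long=-9.0deg 0.07156616389215456
lowertop 3100 c=(632.8,-237.7) L=110.8 W=61.9 yaw_long=78.6deg 0.025572081986446338
cutter 22 c=(630.1,-212.8) L=118.9 W=42.5 yaw_long=14.1deg 0.047785990710293436
```

View pics/w2.png

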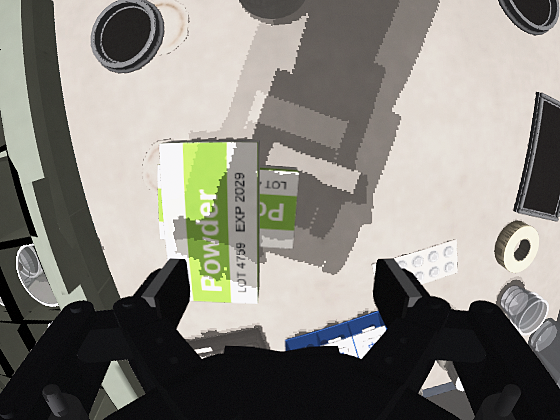

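Call:
send_rows --motion '[-3,-0.1,0,0.024,8.54,-1.8,0,0,0,8.54,0,0,0,0,8.54]'

```text
time: 3.95
eef_pos: [0.6351, -0.2369, 0.1236]
tcp_rot: [0.759, 0.651, 0.006, -0.005]
contact_force: [-0.0, -0.2, -0.2]
opening: 0.999
```

```bash
python3 - <<'E'
from h import *
go(.634,-.241,.043,81.0)
E
```

```text
t=3.95 tcp=[ 0.6351 -0.2369  0.1236] yaw=81.2 tilt=0.85 shift_cm=[-0.54 -0.05  8.05] spin_rad=0.004 (tool) q6=-1.94 F [-0.  -0.2 -0.2] op 0.999
```

Call:
send_rows --motion '[-0.4,0,1,0,8.54,0,0,2,0,8.54,0,0,2,0,8.54,0,0,1.5,0,8.54,0,0,0,0,8.54,0,0,0,0,8.54]'

```text
time: 4.55
eef_pos: [0.6351, -0.237, 0.0545]
tcp_rot: [0.759, 0.651, 0.006, -0.006]
contact_force: [0.6, -0.2, 0.1]
opening: 0.997
```

```bash
python3 - <<'E'
from h import *
go(.634,-.241,.043,81.0)
E
```

```text
t=4.55 tcp=[ 0.6351 -0.237   0.0545] yaw=81.2 tilt=0.98 shift_cm=[-0.44 -0.05  1.14] spin_rad=0.003 (tool) q6=-1.94 F [ 0.6 -0.2  0.1] op 0.997
```

Call:
send_rows --motion '[-0.4,0,0.3,0,8.54,-0.1,0,0.8,0,8.54,0,0,0,0,8.54]'

```text
time: 4.85
eef_pos: [0.6355, -0.2424, 0.0446]
tcp_rot: [0.759, 0.651, 0.007, -0.004]
contact_force: [-0.3, -0.0, 0.6]
opening: 0.998
```

```bash
python3 - <<'E'
from h import *
go(.634,-.241,.043,81.0)
E
```

```text
t=4.85 tcp=[ 0.6355 -0.2424  0.0446] yaw=81.2 tilt=0.93 shift_cm=[ 0.12 -0.17  0.16] spin_rad=0.004 (tool) q6=-1.95 F [-0.3 -0.   0.6] op 0.998
```

Call:
send_rows --motion '[0.1,0,0.1,0,7,0,0,0,0,5.5,0,0,0,0,5,0,0,0,0,5,0,0,0,0,5]' --grip_force 30

```text
time: 5.35
eef_pos: [0.6366, -0.2419, 0.0453]
tcp_rot: [0.759, 0.651, 0.007, -0.003]
contact_force: [-0.7, 0.4, -0.3]
opening: 0.736
```

```bash
python3 - <<'E'
from h import *
go(.634,-.241,.043,81.0)
E
```

```text
t=5.35 tcp=[ 0.6366 -0.2419  0.0453] yaw=81.2 tilt=0.92 shift_cm=[ 0.05 -0.27  0.23] spin_rad=0.003 (tool) q6=-1.95 F [-0.7  0.4 -0.3] op 0.736
```

Call:
send_rows --motion '[0,0,-1,0,5,0,0,-2,0,5,0,0,-3,0,5,0,0,-3,0,5,0,0,0,0,5]'

```text
time: 5.85
eef_pos: [0.6351, -0.2428, 0.1387]
tcp_rot: [0.759, 0.651, 0.007, -0.004]
contact_force: [-0.1, -0.3, -0.5]
opening: 0.733
```

```bash
python3 - <<'E'
from h import *
go(.575,-.08,.02,81.0)
im,d,W=shot("wrist","w3"); shot("side","s3"); shot("scene","sc3")
E
```

```text
t=5.85 tcp=[ 0.6351 -0.2428  0.1387] yaw=81.2 tilt=0.94 shift_cm=[14.98 -8.46 12.1 ] spin_rad=0.003 (tool) q6=-1.94 F [-0.1 -0.3 -0.5] op 0.733
```

View pics/w3.png

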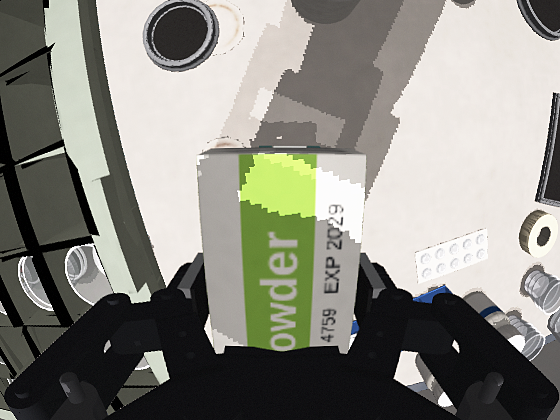

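View pics/s3.png

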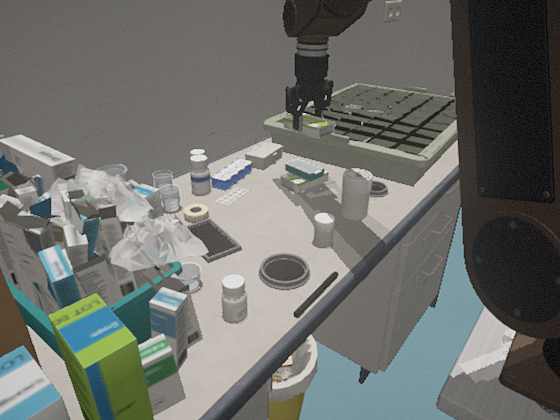

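Call:
send_rows --motion '[3,-1.7,0,0,5,4,-2.2,0,0,5,4,-2.2,0,0,5,3,-1.7,1,0,5,1,-0.6,2,0,5,0,0,3,0,5,0,0,2,0,5,0,0,0,0,5,0,0,0,0,5]'

```text
time: 6.9
eef_pos: [0.5564, -0.068, 0.0364]
tcp_rot: [0.76, 0.65, -0.002, -0.022]
contact_force: [0.3, -0.2, 0.2]
opening: 0.729
```

```bash
python3 - <<'E'
from h import *
go(.575,-.085,.001,81.0)
E
```

```text
t=6.90 tcp=[ 0.5564 -0.068   0.0364] yaw=81.1 tilt=2.59 shift_cm=[-1.48  2.23  3.42] spin_rad=0.001 (tool) q6=-1.74 F [ 0.3 -0.2  0.2] op 0.729
```

```bash
cat >> h.py <<'E'
_go=go
def go(*a):
    _go(*a)
    M=R.from_quat(ctrl.get_state()["tcp_rot"]).as_matrix()
    print("tool z in world",np.round(M[:,2],3), "tilt_deg along world x,y",np.round(np.degrees(M[:2,2]),2))
E
python3 - <<'E'
from h import *
go(.575,-.085,.001,81.0)
E
```

```text
t=6.90 tcp=[ 0.5564 -0.068   0.0364] yaw=81.1 tilt=2.59 shift_cm=[-1.48  2.23  3.42] spin_rad=0.001 (tool) q6=-1.74 F [ 0.3 -0.2  0.2] op 0.729
tool z in world [-0.033  0.031 -0.999] tilt_deg along world x,y [-1.87  1.79]
```

Call:
send_rows --motion '[-0.5,0.5,0,0,5,-0.5,0.6,0,0,5,-0.3,0.5,0,0,5,0,0.3,0,0,5,0,0,0,0,5]'

```text
time: 7.4
eef_pos: [0.5774, -0.0874, 0.0386]
tcp_rot: [0.76, 0.649, -0.001, -0.02]
contact_force: [0.7, -0.5, -1.1]
opening: 0.737
```

```bash
python3 - <<'E'
from h import *
go(.575,-.085,.001,81.0)
E
```

```text
t=7.40 tcp=[ 0.5774 -0.0874  0.0386] yaw=81.0 tilt=2.26 shift_cm=[ 0.1  -0.16  3.77] spin_rad=-0.000 (tool) q6=-1.76 F [ 0.7 -0.5 -1.1] op 0.737
tool z in world [-0.027  0.029 -0.999] tilt_deg along world x,y [-1.53  1.67]
```

Call:
send_rows --motion '[0,0,1,0,5,0,0,1,0,5,0,0,0.8,0,5,0,0,0.5,0,5,0,0,0,0,5]'

```text
time: 7.9
eef_pos: [0.5757, -0.0859, 0.0023]
tcp_rot: [0.76, 0.649, -0.001, -0.02]
contact_force: [-0.1, -0.1, -0.3]
opening: 0.731
```

```bash
python3 - <<'E'
from h import *
go(.575,-.085,.001,81.0)
E
```

```text
t=7.90 tcp=[ 0.5757 -0.0859  0.0023] yaw=81.0 tilt=2.34 shift_cm=[ 0.08 -0.08  0.13] spin_rad=0.000 (tool) q6=-1.76 F [-0.1 -0.1 -0.3] op 0.731
tool z in world [-0.028  0.03  -0.999] tilt_deg along world x,y [-1.6  1.7]
```

Call:
send_rows --motion '[0,0,0.1,0,5,0,0,0,0,6.6,0,0,0,0,7.4,0,0,0,0,8.54,0,0,-1,0,8.54,0,0,-3,0,8.54,0,0,-4,0,8.54,0,0,-3,0,8.54,0,0,-2,0,8.54,0,0,0,0,8.54]'

```text
time: 8.9
eef_pos: [0.5806, -0.0901, 0.1409]
tcp_rot: [0.76, 0.65, 0.0, -0.019]
contact_force: [0.5, 0.1, -0.3]
opening: 0.999
```

```bash
python3 - <<'E'
from h import *
go(.635,-.24,.15,0)
im,d,W=shot("wrist","w4"); np.savez("pics/w4.npz",W=W,im=im)
P=W.reshape(-1,3);P=P[np.isfinite(P).all(1)]
k=(abs(P[:,0]-.575)<.1)&(abs(P[:,1]+.085)<.07)&(P[:,2]>.022)&(P[:,2]<.030)
print("upper",rect(P[k]),np.percentile(P[k][:,2],[2,50,98]))
for c in ["scene","side"]:
    im,d,W=shot(c,c+"4"); np.savez(f"pics/{c}4.npz",W=W,im=im)
    P=W.reshape(-1,3);P=P[np.isfinite(P).all(1)]
    k=(abs(P[:,0]-.63)<.1)&(abs(P[:,1]+.237)<.09)
    for z0,z1,n in [(.040,.05,"cutter"),(.022,.028,"lowertop")]:
        Q=P[k&(P[:,2]>z0)&(P[:,2]<z1)]
        if len(Q)>5: print(c,n,len(Q),rect(Q),np.median(Q[:,2]))
    k=(abs(P[:,0]-.575)<.1)&(abs(P[:,1]+.085)<.07)&(P[:,2]>.022)&(P[:,2]<.030)
    print("upper",rect(P[k]))
E
```

```text
t=8.90 tcp=[ 0.5806 -0.0901  0.1409] yaw=81.0 tilt=2.13 shift_cm=[-13.93   7.68  -1.46] spin_rad=1.414 (tool) q6=-1.76 F [ 0.5  0.1 -0.3] op 0.999
tool z in world [-0.024  0.028 -0.999] tilt_deg along world x,y [-1.38  1.62]
upper c=(554.1,-110.2) L=141.2 W=113.8 yaw_long=-9.5deg [0.02412442 0.02555098 0.0269572 ]
scene cutter 762 c=(635.2,-235.4) L=103.5 W=46.8 yaw_long=-9.3deg 0.04589096963498657
scene lowertop 599 c=(631.4,-236.5) L=110.9 W=83.4 yaw_long=81.6deg 0.025921922509348105
upper c=(571.4,-85.3) L=114.0 W=63.8 yaw_long=-8.8deg
side cutter 379 c=(634.0,-234.9) L=100.5 W=49.6 yaw_long=-8.7deg 0.0466131408744585
side lowertop 200 c=(623.9,-230.7) L=120.4 W=66.9 yaw_long=65.7deg 0.026302214471811886
upper c=(550.0,-89.3) L=170.2 W=96.0 yaw_long=11.5deg
```

View pics/w4.png

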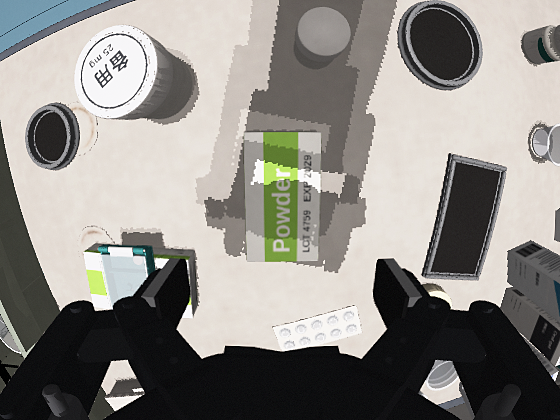

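View pics/scene4.png

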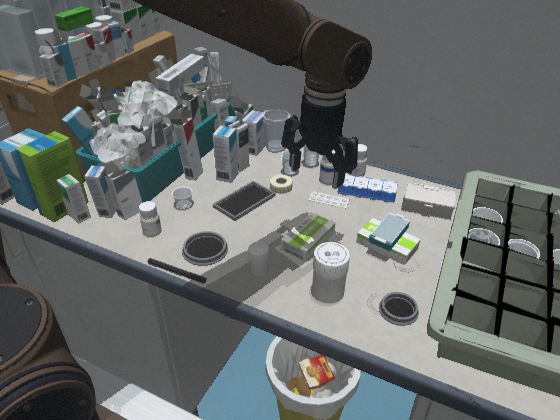

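Call:
send_rows --motion '[-3,1.6,0,0,8.54,-3.5,2,0,0,8.54,-3.5,2,0,0,8.54,-3,1.6,0,0,8.54,-1,0.5,0,0,8.54,0,0,0,0,8.54,0,0,0,0,8.54]'

```text
time: 9.75
eef_pos: [0.6249, -0.2379, 0.1111]
tcp_rot: [0.759, 0.65, -0.007, -0.036]
contact_force: [-0.4, 0.5, 0.5]
opening: 1.002
```

```bash
python3 - <<'E'
from h import *
go(.635,-.236,.029,81)
im,d,W=shot("wrist","w5"); np.savez("pics/w5.npz",W=W,im=im)
P=W.reshape(-1,3);P=P[np.isfinite(P).all(1)]
k=(abs(P[:,0]-.63)<.1)&(abs(P[:,1]+.237)<.09)
for z0,z1,n in [(.040,.05,"cutter"),(.022,.028,"lowertop")]:
    Q=P[k&(P[:,2]>z0)&(P[:,2]<z1)]
    print(n,len(Q),rect(Q),np.percentile(Q[:,2],[2,50,98]))
for n in ["tablet_cutter","carton_lower"]:
    for r in spotter.trace(n,"wrist")[:2]:
        Q=W[r["mask"]];Q=Q[np.isfinite(Q).all(1)];print(n,r["conf"],r["bbox"],rect(Q))
        if n=="tablet_cutter": Q=Q[Q[:,2]>.042];print(rect(Q),np.median(Q[:,2]))
E
```

```text
t=9.75 tcp=[ 0.6249 -0.2379  0.1111] yaw=81.1 tilt=4.20 shift_cm=[0.05 1.5  8.14] spin_rad=0.002 (tool) q6=-1.94 F [-0.4  0.5  0.5] op 1.002
tool z in world [-0.058  0.045 -0.997] tilt_deg along world x,y [-3.3   2.59]
cutter 8685 c=(636.1,-237.2) L=99.4 W=46.5 yaw_long=-9.0deg [0.04398295 0.04557871 0.04706007]
lowertop 6184 c=(629.6,-237.1) L=110.3 W=70.1 yaw_long=78.4deg [0.02415533 0.02553567 0.02686032]
tablet_cutter 0.78 [249.4, 172.9, 71.8, 134.5] c=(647.1,-236.9) L=120.9 W=58.9 yaw_long=-8.7deg
c=(636.1,-237.2) L=99.4 W=46.5 yaw_long=-9.0deg 0.045581529586292496
carton_lower 0.75 [207.8, 183.2, 147.2, 87.6] c=(636.8,-235.9) L=120.9 W=78.2 yaw_long=79.0deg
```

View pics/w5.png

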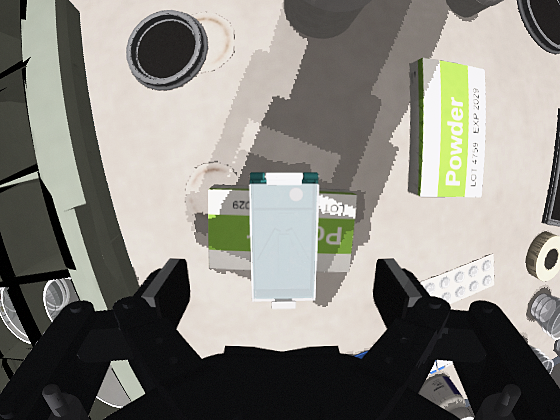

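Call:
send_rows --motion '[0,0,-2,0,8.54,0,0,-2,0,8.54,0,0,-2,0,8.54,0,0,-2,0,8.54,0,0,0,0,8.54,0,0,0,0,8.54]'

```text
time: 10.5
eef_pos: [0.6289, -0.2327, 0.195]
tcp_rot: [0.756, 0.654, -0.007, -0.036]
contact_force: [-0.8, 0.1, -0.4]
opening: 1.005
```

```bash
python3 - <<'E'
from h import *
go(.635,-.236,.029,81); print(ctrl.get_state()["qpos"],ctrl.get_state()["dq"])
E
```

```text
t=10.50 tcp=[ 0.6289 -0.2327  0.195 ] yaw=81.7 tilt=4.22 shift_cm=[-0.85  1.71 16.51] spin_rad=0.012 (tool) q6=-1.94 F [-0.8  0.1 -0.4] op 1.005
tool z in world [-0.058  0.045 -0.997] tilt_deg along world x,y [-3.32  2.6 ]
[-0.50969393  0.34330774  1.57394184  0.01182884  1.29719038 -1.93992677] [ 0.01038371 -0.02344785 -0.01138392  0.00195379  0.00040322  0.00315812]
```

Call:
send_rows --motion '[0,-2,0,0,8.54,0,-2,0,0,8.54,0,-2,0,0,8.54,0,-2,0,0,8.54,0,0,0,0,8.54,0,0,0,0,8.54]'

```text
time: 11.1
eef_pos: [0.5443, -0.216, 0.1923]
tcp_rot: [0.754, 0.655, -0.008, -0.041]
contact_force: [0.2, -1.0, 0.4]
opening: 0.999
```

```bash
python3 - <<'E'
from h import *
go(.635,-.236,.029,81); print(ctrl.get_state()["qpos"],ctrl.get_state()["dq"])
E
```

```text
t=11.10 tcp=[ 0.5443 -0.216   0.1923] yaw=81.9 tilt=4.82 shift_cm=[-1.37 10.43 15.56] spin_rad=0.015 (tool) q6=-1.99 F [ 0.2 -1.   0.4] op 0.999
tool z in world [-0.067  0.051 -0.996] tilt_deg along world x,y [-3.82  2.93]
[-0.55447615  0.17103287  1.78865687  0.00875006  1.26560991 -1.98767946] [-0.00028349 -0.00551202  0.02756139 -0.00266042  0.00230699 -0.00128206]
```

Call:
send_rows --motion '[0,2,0,0,8.54,0,2,0,0,8.54,0,2,0,0,8.54,0,2,0,0,8.54,0,0,0,0,8.54,0,0,0,0,8.54]'

```text
time: 11.7
eef_pos: [0.6284, -0.226, 0.1811]
tcp_rot: [0.754, 0.656, -0.009, -0.043]
contact_force: [0.3, 0.2, -0.5]
opening: 0.998
```

```bash
python3 - <<'E'
from h import *
go(.635,-.236,.029,81); print(ctrl.get_state()["qpos"],ctrl.get_state()["qpos"][[1,2,4]].sum()-np.pi)
E
```

```text
t=11.70 tcp=[ 0.6284 -0.226   0.1811] yaw=81.9 tilt=5.05 shift_cm=[-1.56  1.96 15.05] spin_rad=0.016 (tool) q6=-1.94 F [ 0.3  0.2 -0.5] op 0.998
tool z in world [-0.07   0.053 -0.996] tilt_deg along world x,y [-4.01  3.06]
[-0.50191469  0.35712425  1.58312047  0.01381129  1.28850738 -1.93813495] 0.08715943372174273
```

Call:
send_rows --motion '[0,0,-5,0,8.54,0,0,-5,0,8.54,0,0,-5,0,8.54,0,0,0,0,8.54,0,0,0,0,8.54]'

```text
time: 12.2
eef_pos: [0.6358, -0.2328, 0.3304]
tcp_rot: [0.754, 0.655, -0.011, -0.048]
contact_force: [-0.8, 0.1, -0.1]
opening: 0.998
```

```bash
python3 - <<'E'
from h import *
go(.635,-.236,.029,81); print(ctrl.get_state()["qpos"],ctrl.get_state()["qpos"][[1,2,4]].sum()-np.pi)
E
```

```text
t=12.20 tcp=[ 0.6358 -0.2328  0.3304] yaw=81.9 tilt=5.69 shift_cm=[-1.74  2.6  29.97] spin_rad=0.016 (tool) q6=-1.94 F [-0.8  0.1 -0.1] op 0.998
tool z in world [-0.08   0.059 -0.995] tilt_deg along world x,y [-4.58  3.36]
[-0.50520643  0.29125279  1.39465713  0.01254872  1.55419393 -1.93785588] 0.0985111918443824
```

Call:
send_rows --motion '[0,0,5,0,8.54,0,0,5,0,8.54,0,0,0,0,8.54,0,0,0,0,8.54]'

```text
time: 12.6
eef_pos: [0.6269, -0.2269, 0.2304]
tcp_rot: [0.754, 0.655, -0.01, -0.046]
contact_force: [0.7, -1.3, 0.5]
opening: 1.001
```

```bash
python3 - <<'E'
from h import *
go(.635,-.236,.029,81); print(ctrl.get_state()["qpos"],ctrl.get_state()["qpos"][[1,2,4]].sum()-np.pi)
E
```

```text
t=12.60 tcp=[ 0.6269 -0.2269  0.2304] yaw=81.9 tilt=5.46 shift_cm=[-1.7   2.6  19.94] spin_rad=0.016 (tool) q6=-1.94 F [ 0.7 -1.3  0.5] op 1.001
tool z in world [-0.076  0.056 -0.995] tilt_deg along world x,y [-4.38  3.24]
[-0.5039288   0.31915058  1.5396021   0.0127817   1.3772361  -1.93844418] 0.0943961228489858
```

Call:
send_rows --motion '[0,0,0,0,8.54,0,0,0,0,8.54,0,0,0,0,8.54,0,0,0,0,8.54,0,0,0,0,8.54]'

```text
time: 13.1
eef_pos: [0.6299, -0.2287, 0.2387]
tcp_rot: [0.754, 0.656, -0.008, -0.041]
contact_force: [-0.7, -0.1, -0.2]
opening: 1.001
```

```bash
python3 - <<'E'
from h import *
go(.635,-.236,.029,81); print(ctrl.get_state()["qpos"],ctrl.get_state()["qpos"][[1,2,4]].sum()-np.pi)
E
```

```text
t=13.10 tcp=[ 0.6299 -0.2287  0.2387] yaw=81.9 tilt=4.80 shift_cm=[-1.51  2.13 20.83] spin_rad=0.016 (tool) q6=-1.94 F [-0.7 -0.1 -0.2] op 1.001
tool z in world [-0.066  0.051 -0.996] tilt_deg along world x,y [-3.81  2.92]
[-0.50417095  0.31442999  1.52981867  0.01275567  1.38028172 -1.93843665] 0.08293773594601372
```

Call:
send_rows --motion '[0,0.8,0,0,8.54,0,0.8,0,0,8.54,0,0.8,0,0,8.54,0,0.8,0,0,8.54,0,0.8,0,0,8.54,0,0.4,0,0,8.54,0,0,0,0,8.54]'

```text
time: 13.8
eef_pos: [0.6783, -0.2355, 0.2355]
tcp_rot: [0.754, 0.656, -0.008, -0.04]
contact_force: [0.6, 0.1, 0.3]
opening: 1.004
```

```bash
python3 - <<'E'
from h import *
go(.635,-.236,.029,81); print(ctrl.get_state()["qpos"],ctrl.get_state()["qpos"][[1,2,4]].sum()-np.pi)
E
```

```text
t=13.80 tcp=[ 0.6783 -0.2355  0.2355] yaw=81.9 tilt=4.73 shift_cm=[-1.5  -2.79 20.86] spin_rad=0.016 (tool) q6=-1.91 F [0.6 0.1 0.3] op 1.004
tool z in world [-0.065  0.05  -0.997] tilt_deg along world x,y [-3.74  2.89]
[-0.48024943  0.42033588  1.39906381  0.01482618  1.40351577 -1.91499977] 0.08132280460998409
```

Call:
send_rows --motion '[0,0,0,0,8.54,0,0,0,0,8.54,0,0,0,0,8.54,0,0,0,0,8.54,0,0,0,0,8.54]'

```text
time: 14.3
eef_pos: [0.6777, -0.2354, 0.2353]
tcp_rot: [0.754, 0.656, -0.008, -0.041]
contact_force: [0.5, -0.4, -0.6]
opening: 1.002
```

```bash
python3 - <<'E'
from h import *
go(.635,-.236,.029,81); print(ctrl.get_state()["qpos"],ctrl.get_state()["qpos"][[1,2,4]].sum()-np.pi)
E
```

```text
t=14.30 tcp=[ 0.6777 -0.2354  0.2353] yaw=81.9 tilt=4.79 shift_cm=[-1.51 -2.71 20.84] spin_rad=0.016 (tool) q6=-1.91 F [ 0.5 -0.4 -0.6] op 1.002
tool z in world [-0.066  0.051 -0.997] tilt_deg along world x,y [-3.8   2.91]
[-0.48046323  0.41963088  1.40032242  0.01463175  1.40402432 -1.91497565] 0.08238496599001977
```

Call:
send_rows --motion '[0,0,5,0,8.54,0,0,5,0,8.54,0,0,0,0,8.54,0,0,0,0,8.54,0,0,0,0,8.54,0,0,0,0,8.54]'

```text
time: 14.9
eef_pos: [0.6751, -0.2326, 0.1435]
tcp_rot: [0.754, 0.656, -0.006, -0.034]
contact_force: [-0.3, -0.4, 0.3]
opening: 1.001
```

```bash
python3 - <<'E'
from h import *
go(.635,-.236,.029,81); print(ctrl.get_state()["qpos"],ctrl.get_state()["qpos"][[1,2,4]].sum()-np.pi)
E
```

```text
t=14.90 tcp=[ 0.6751 -0.2326  0.1435] yaw=81.9 tilt=3.96 shift_cm=[-1.31 -3.25 11.62] spin_rad=0.017 (tool) q6=-1.92 F [-0.3 -0.4  0.3] op 1.001
tool z in world [-0.053  0.044 -0.998] tilt_deg along world x,y [-3.05  2.52]
[-0.47875156  0.47788998  1.492031    0.01537066  1.23929592 -1.91557981] 0.06762423662337769
```

Call:
send_rows --motion '[0,0,-0.7,0,8.54,0,0,-1.5,0,8.54,0,0,-1.5,0,8.54,0,0,-1.5,0,8.54,0,0,-1.5,0,8.54,0,0,-1.5,0,8.54,0,0,-1,0,8.54,0,0,-0.5,0,8.54,0,0,0,0,8.54]'

```text
time: 15.8
eef_pos: [0.6838, -0.239, 0.2607]
tcp_rot: [0.754, 0.656, -0.002, -0.026]
contact_force: [-0.0, 0.2, 0.1]
opening: 1.003
```

```bash
python3 - <<'E'
from h import *
go(.635,-.236,.029,81); print(ctrl.get_state()["qpos"],ctrl.get_state()["qpos"][[1,2,4]].sum()-np.pi)
E
```

```text
t=15.80 tcp=[ 0.6838 -0.239   0.2607] yaw=82.0 tilt=2.99 shift_cm=[-1.09 -3.89 23.33] spin_rad=0.017 (tool) q6=-1.91 F [-0.   0.2  0.1] op 1.003
tool z in world [-0.038  0.036 -0.999] tilt_deg along world x,y [-2.17  2.06]
[-0.48095567  0.40218456  1.3765238   0.01460082  1.41310218 -1.91498495] 0.05021788665232929
```

Call:
send_rows --motion '[0,0,5,0,8.54,0,0,5,0,8.54,0,0,0,0,8.54,0,0,0,0,8.54,0,0,0,0,8.54,0,0,0,0,8.54]'

```text
time: 16.4
eef_pos: [0.6819, -0.2363, 0.1631]
tcp_rot: [0.754, 0.656, -0.001, -0.023]
contact_force: [1.2, 0.7, -0.1]
opening: 1.001
```

Call:
send_rows --motion '[0,0,-0.7,0,8.54,0,0,-1.5,0,8.54,0,0,-1.5,0,8.54,0,0,-1.5,0,8.54,0,0,-1,0,8.54,0,0,-0.5,0,8.54,0,0,0,0,8.54]'

```text
time: 17.1
eef_pos: [0.6875, -0.2405, 0.2474]
tcp_rot: [0.755, 0.656, 0.002, -0.016]
contact_force: [0.2, 0.8, -1.2]
opening: 1.004
```

```bash
python3 - <<'E'
from h import *
go(.636,-.2373,.029,81); print(ctrl.get_state()["qpos"],ctrl.get_state()["qpos"][[1,2,4]].sum()-np.pi)
E
```

```text
t=17.10 tcp=[ 0.6875 -0.2405  0.2474] yaw=82.0 tilt=1.80 shift_cm=[-0.9  -4.68 21.93] spin_rad=0.017 (tool) q6=-1.92 F [ 0.2  0.8 -1.2] op 1.004
tool z in world [-0.018  0.026 -1.   ] tilt_deg along world x,y [-1.03  1.47]
[-0.4804535   0.40630787  1.39469144  0.0147767   1.36842761 -1.91507195] 0.027834273352486782
```

Call:
send_rows --motion '[-0.3,-0.8,1.5,0.017,8.54,-0.3,-0.8,2,0,8.54,-0.2,-0.8,2,0,8.54,0,-0.8,2,0,8.54,0,-0.8,2,0,8.54,0,-0.5,2,0,8.54,0,0,1.5,0,8.54,0,0,1,0,8.54,0,0,0.5,0,8.54,0,0,0,0,8.54]'

```text
time: 18.1
eef_pos: [0.636, -0.2364, 0.0936]
tcp_rot: [0.76, 0.649, 0.001, -0.018]
contact_force: [-0.0, -1.4, 0.7]
opening: 0.997
```

```bash
python3 - <<'E'
from h import *
go(.636,-.2373,.029,81); print(ctrl.get_state()["qpos"][[1,2,4]].sum()-np.pi)
E
```

```text
t=18.10 tcp=[ 0.636  -0.2364  0.0936] yaw=81.0 tilt=2.10 shift_cm=[-0.24  0.18  6.45] spin_rad=-0.000 (tool) q6=-1.93 F [-0.  -1.4  0.7] op 0.997
tool z in world [-0.023  0.029 -0.999] tilt_deg along world x,y [-1.3   1.64]
0.03392630660175033
```

Call:
send_rows --motion '[0,0,1,0,8.54,-0.1,0,1.5,0,8.54,-0.1,0.1,1.5,0,8.54,0,0.1,1.2,0,8.54,0,0,0.7,0,8.54,0,0,0.3,0,8.54,0,0,0,0,8.54]'

```text
time: 18.8
eef_pos: [0.6381, -0.2379, 0.0277]
tcp_rot: [0.76, 0.65, 0.001, -0.017]
contact_force: [-0.9, 0.6, 0.1]
opening: 0.999
```

```bash
python3 - <<'E'
from h import *
go(.636,-.2373,.029,81); print(ctrl.get_state()["qpos"][[1,2,4]].sum()-np.pi)
im,d,W=shot("wrist","w6")
P=W.reshape(-1,3);P=P[np.isfinite(P).all(1)]
k=(abs(P[:,0]-.63)<.1)&(abs(P[:,1]+.237)<.05)&(P[:,2]>.04)&(P[:,2]<.05)
print(rect(P[k]))
E
```

```text
t=18.80 tcp=[ 0.6381 -0.2379  0.0277] yaw=81.0 tilt=1.92 shift_cm=[ 0.02 -0.22 -0.12] spin_rad=0.000 (tool) q6=-1.93 F [-0.9  0.6  0.1] op 0.999
tool z in world [-0.02   0.027 -0.999] tilt_deg along world x,y [-1.14  1.55]
0.030603565954524736
c=(630.3,-236.1) L=95.2 W=89.1 yaw_long=-47.2deg
```

View pics/w6.png

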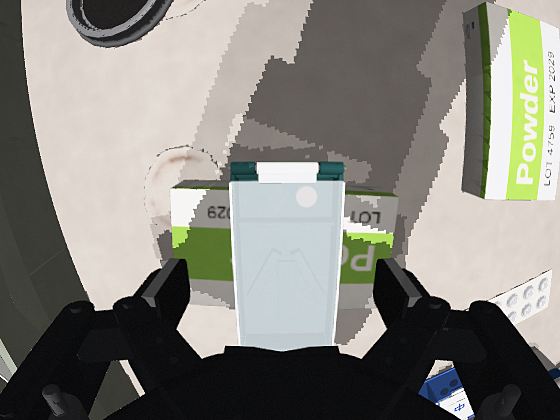

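Call:
send_rows --motion '[0,-0.1,-0.15,0,7,0,0,0,0,5.5,0,0,0,0,4.2,0,0,0,0,3.5,0,0,0,0,3.5,0,0,0,0,3.5]' --grip_force 30

```text
time: 19.45
eef_pos: [0.6388, -0.2385, 0.0327]
tcp_rot: [0.76, 0.65, 0.002, -0.014]
contact_force: [-0.4, 0.4, -1.5]
opening: 0.53
```

```bash
python3 - <<'E'
from h import *
go(.636,-.2373,.029,81); print(ctrl.get_state()["qpos"][[1,2,4]].sum()-np.pi)
E
```

```text
t=19.45 tcp=[ 0.6388 -0.2385  0.0327] yaw=81.0 tilt=1.66 shift_cm=[ 0.07 -0.29  0.37] spin_rad=0.000 (tool) q6=-1.93 F [-0.4  0.4 -1.5] op 0.53
tool z in world [-0.015  0.025 -1.   ] tilt_deg along world x,y [-0.87  1.41]
0.025419289267980094
```

Call:
send_rows --motion '[0,0,-0.5,0,3.5,0,0,-1,0,3.5,0,0,-1.5,0,3.5,0,0,-1.5,0,3.5,0,0,-1.5,0,3.5,0,0,-1.5,0,3.5,0,0,-0.7,0,3.5,0,0,0,0,3.5]'

```text
time: 20.25
eef_pos: [0.6412, -0.2413, 0.1247]
tcp_rot: [0.76, 0.65, 0.003, -0.012]
contact_force: [0.0, 0.7, -0.5]
opening: 0.53
```

```bash
python3 - <<'E'
from h import *
go(.636,.096,.12,71.5); print(ctrl.get_state()["qpos"][[1,2,4]].sum()-np.pi)
for f in ["wrist_c","w4","scene_c","side_c","scene4","side4"]:
    z=np.load(f"pics/{f}.npz");W=z["W"];im=z["im"]
    g=im.max(2)
    k=(abs(W[...,0]-.63)<.09)&(abs(W[...,1]-.097)<.07)&(g<70)&(abs(W[...,2]-.005)<.004)
    m=k.astype(np.uint8); n,l,s,c=cv2.connectedComponentsWithStats(m)
    i=1+np.argmax(s[1:,4]); print(f,"floor",rect(W[l==i]))
im,d,W=shot("scene","sc7")
E
```

```text
t=20.25 tcp=[ 0.6412 -0.2413  0.1247] yaw=81.0 tilt=1.44 shift_cm=[33.22 -5.76  1.24] spin_rad=0.166 (tool) q6=-1.93 F [ 0.   0.7 -0.5] op 0.53
tool z in world [-0.011  0.022 -1.   ] tilt_deg along world x,y [-0.66  1.29]
0.021029171133136515
wrist_c floor c=(631.7,93.6) L=119.5 W=65.7 yaw_long=-16.5deg
w4 floor c=(630.3,97.5) L=116.5 W=66.4 yaw_long=-15.9deg
scene_c floor c=(627.5,97.8) L=129.1 W=73.9 yaw_long=-16.7deg
side_c floor c=(632.4,81.1) L=101.8 W=23.6 yaw_long=-15.8deg
scene4 floor c=(632.2,101.2) L=117.0 W=62.9 yaw_long=-15.5deg
side4 floor c=(633.8,113.2) L=18.8 W=2.0 yaw_long=-19.2deg
```

View pics/sc7.png

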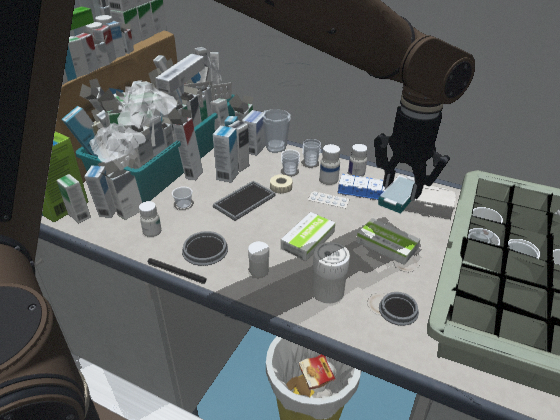

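Call:
send_rows --motion '[1.5,-0.3,0,0,3.5,3,-0.5,0,0,3.5,3,-0.5,0,0,3.5,3,-0.5,0,0,3.5,3,-0.5,0,0,3.5,3,-0.5,0,0,3.5,3,-0.5,0,0,3.5,2.5,-0.4,0,0,3.5,1.5,-0.2,0,0,3.5,0.5,0,0,0,3.5,0,0,0,0,3.5]'

```text
time: 21.4
eef_pos: [0.6306, 0.021, 0.1185]
tcp_rot: [0.76, 0.65, -0.003, -0.023]
contact_force: [-0.2, -0.7, -1.6]
opening: 0.531
```

```bash
cat >> h.py <<'E'
def sumerr(): 
    q=ctrl.get_state()["qpos"]; print("sumerr %.4f q4 %.4f"%(q[1]+q[2]+q[4]-np.pi,q[3]))
def floor(W,im,x,y):
    g=im.max(2)
    k=(abs(W[...,0]-x)<.09)&(abs(W[...,1]-y)<.07)&(g<70)&(abs(W[...,2]-.005)<.004)
    n,l,s,c=cv2.connectedComponentsWithStats(k.astype(np.uint8))
    i=1+np.argmax(s[1:,4]); return rect(W[l==i])
E
python3 - <<'E'
from h import *
go(.636,.096,.12,74); sumerr()
im,d,W=shot("wrist","w8"); print(floor(W,im,.63,.097)); np.savez("pics/w8.npz",W=W,im=im)
E
```

```text
t=21.40 tcp=[0.6306 0.021  0.1185] yaw=81.0 tilt=2.61 shift_cm=[ 7.49 -0.63  0.07] spin_rad=0.123 (tool) q6=-1.57 F [-0.2 -0.7 -1.6] op 0.531
tool z in world [-0.033  0.031 -0.999] tilt_deg along world x,y [-1.91  1.78]
sumerr 0.0375 q4 0.0293
c=(627.0,94.8) L=121.2 W=67.8 yaw_long=-15.9deg
```

View pics/w8.png

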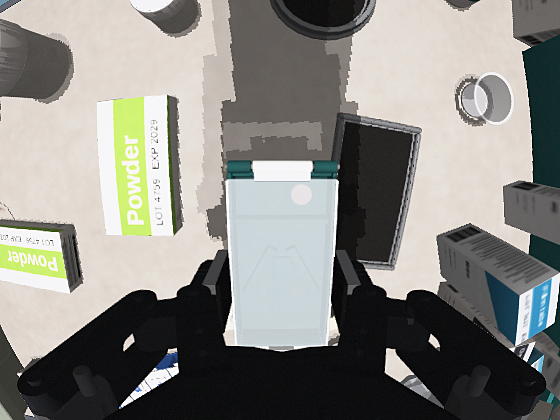

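```bash
python3 - <<'E'
from h import *
for f,pts in [("w4",[(453,151),(506,160),(480,281),(423,273)]),("wrist_c",[(200,52),(308,79),(292,140),(182,113)])]:
    W=np.load(f"pics/{f}.npz")["W"]
    k=(abs(W[...,0]-.63)<.1)&(abs(W[...,1]-.097)<.08)
    c=[]
    for u,v in pts:
        w=W[v-4:v+5,u-4:u+5].reshape(-1,3); 
        # use rim-height points nearest
        c.append(W[v,u])
    c=np.array(c);print(f,np.round(c*1000,1).tolist(),"mean",np.round(c.mean(0)*1000,1))
im=cv2.imread("pics/w4.png");cv2.imwrite("pics/w4c.png",cv2.resize(im[130:300,400:530],None,fx=4,fy=4,interpolation=cv2.INTER_NEAREST))
im=cv2.imread("pics/wrist0.png");cv2.imwrite("pics/w0c.png",cv2.resize(im[40:155,170:320],None,fx=5,fy=5,interpolation=cv2.INTER_NEAREST))
E
```

```text
w4 [[557.5, 85.0, 0.3], [573.8, 156.0, -1.0], [710.5, 124.2, -1.8], [678.6, 45.0, 2.7]] mean [630.1 102.5   0. ]
wrist_c [[581.2, 150.4, -0.5], [705.2, 114.7, 0.1], [687.2, 44.2, 1.5], [558.8, 78.8, -0.8]] mean [6.331e+02 9.700e+01 1.000e-01]
```

View pics/w4c.png

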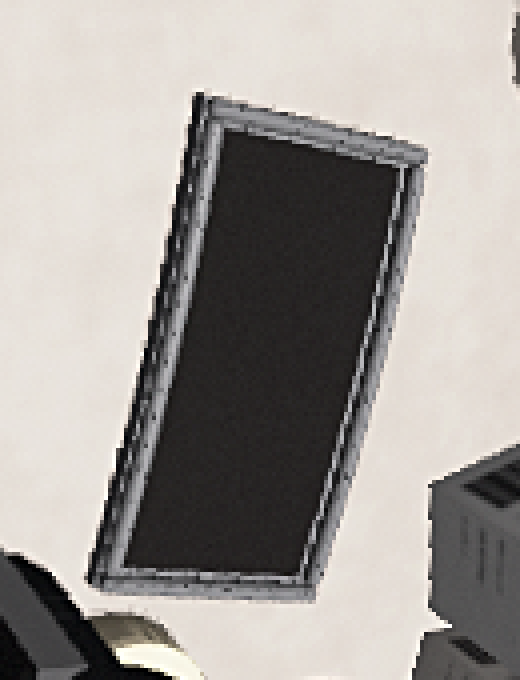

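View pics/w0c.png

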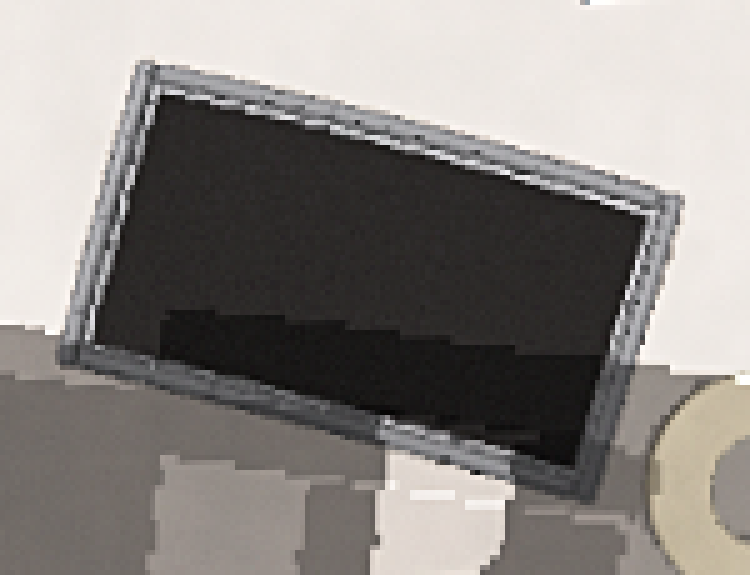

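```bash
cat >> h.py <<'E'
def px(W,u,v,z):
    """intersect pixel ray with plane z using cloud W (ray via neighbouring cloud point & camera centre unknown) -> needs cam"""
E
python3 - <<'E'
from h import *
p=cams.camera_params("wrist")
def ints(pos,quat,pts,z):
    T=np.eye(4);T[:3,:3]=R.from_quat(quat).as_matrix();T[:3,3]=pos;T=T@p["mount"]
    o=[]
    for u,v in pts:
        a=(u-p["cx"])/p["fx"];b=(v-p["cy"])/p["fy"];r=np.hypot(a,b);s=np.tan(r)/r
        d=T[:3,:3]@np.array([a*s,b*s,1]);o.append(T[:3,3]+d*(z-T[2,3])/d[2])
    return np.array(o)
w0=[(201.4,59),(298.6,83),(286,133.6),(189,109)]
w4=[(455.5,162.5),(500,171),(476,273),(432.5,273)]
for nm,pos,q,pts in [("w0",[.674336,.000139,.229922],[.99999927,-3.4e-6,-.0011966,-.000174],w0),("w4",[.5806,-.0901,.1409],[.76,.65,0,-.019],w4)]:
    for z in (.005,.01):
        c=ints(pos,q,pts,z)*1000
        print(nm,z,"mean",np.round(c.mean(0),1),rect(c/1000),"sides",np.round([np.linalg.norm(c[i]-c[i-1]) for i in range(4)],1))
E
```

```text
w0 0.005 mean [629.5  97.6   5. ] c=(629.8,97.7) L=116.0 W=59.6 yaw_long=-15.6deg sides [ 59.6 114.   59.1 115. ]
w0 0.01 mean [630.1  97.2  10. ] c=(630.4,97.3) L=114.4 W=58.8 yaw_long=-15.6deg sides [ 58.8 112.5  58.3 113.4]
w4 0.005 mean [631.2  98.6   5. ] c=(631.4,98.8) L=115.4 W=59.6 yaw_long=-14.6deg sides [115.4  59.6 114.4  58.9]
w4 0.01 mean [629.1  95.3  10. ] c=(629.4,95.5) L=113.3 W=58.6 yaw_long=-14.6deg sides [113.3  58.6 112.4  57.8]
```

Call:
send_rows --motion '[1,0,0,0.06,3.5,2,0,0,0.055,3.5,2,0,0,0,3.5,1.3,0,0,0,3.5,0.7,0,0,0,3.5,0,0,0,0,3.5]'

```text
time: 22.05
eef_pos: [0.6491, 0.0827, 0.1192]
tcp_rot: [0.8, 0.599, -0.005, -0.022]
contact_force: [-0.5, -0.6, -1.2]
opening: 0.528
```

```bash
python3 - <<'E'
from h import *
go(.6327,.0968,.012,74.5); sumerr()
E
```

```text
t=22.05 tcp=[0.6491 0.0827 0.1192] yaw=73.6 tilt=2.56 shift_cm=[ 0.7  -1.54 10.8 ] spin_rad=-0.016 (tool) q6=-1.34 F [-0.5 -0.6 -1.2] op 0.528
tool z in world [-0.034  0.029 -0.999] tilt_deg along world x,y [-1.95  1.66]
sumerr 0.0354 q4 0.0306
```

Now shift and descend to just above the tray.

Call:
send_rows --motion '[0.3,-0.6,0.5,-0.016,3.5,0.4,-0.7,1,0,3.5,0,-0.2,1.5,0,3.5,0,0,1.5,0,3.5,0,0,1.5,0,3.5,0,0,1,0,3.5,0,0,0.5,0,3.5,0,0,0,0,3.5]'

```text
time: 22.85
eef_pos: [0.6299, 0.0941, 0.0353]
tcp_rot: [0.796, 0.605, -0.008, -0.023]
contact_force: [0.3, -0.1, -0.9]
opening: 0.53
```

```bash
python3 - <<'E'
from h import *
go(.6327,.0968,.012,74.5); sumerr()
im,d,W=shot("wrist","w9");shot("side","s9")
E
```

```text
t=22.85 tcp=[0.6299 0.0941 0.0353] yaw=74.5 tilt=2.81 shift_cm=[0.3  0.3  2.32] spin_rad=-0.000 (tool) q6=-1.34 F [ 0.3 -0.1 -0.9] op 0.53
tool z in world [-0.04   0.028 -0.999] tilt_deg along world x,y [-2.31  1.61]
sumerr 0.0411 q4 0.0328
```

View pics/w9.png

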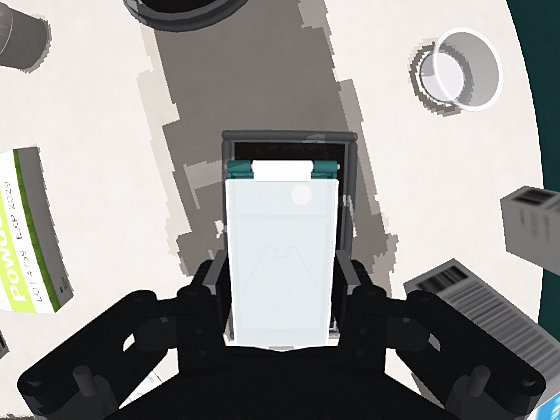

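View pics/s9.png

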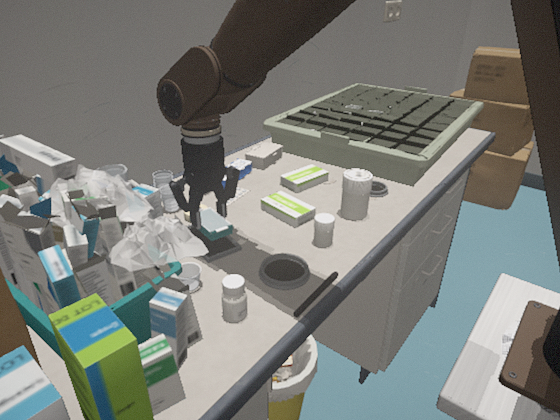

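Call:
send_rows --motion '[0.3,0.2,0.5,0,3.5,0.05,0.1,0.7,0,3.5,0,0,0.6,0,3.5,0,0,0.3,0,3.5,0,0,0,0,3.5]'

```text
time: 23.45
eef_pos: [0.6365, 0.0975, 0.0164]
tcp_rot: [0.796, 0.605, -0.005, -0.021]
contact_force: [-0.1, -0.3, -0.5]
opening: 0.532
```

```bash
python3 - <<'E'
from h import *
go(.6327,.0968,.012,74.5); sumerr()
E
```

```text
t=23.45 tcp=[0.6365 0.0975 0.0164] yaw=74.5 tilt=2.46 shift_cm=[-0.18 -0.33  0.45] spin_rad=-0.000 (tool) q6=-1.34 F [-0.1 -0.3 -0.5] op 0.532
tool z in world [-0.033  0.028 -0.999] tilt_deg along world x,y [-1.87  1.6 ]
sumerr 0.0334 q4 0.0338
```

Call:
send_rows --motion '[-0.1,-0.25,0.3,0,3.5,0,0,0.15,0,3.5,0,0,0,0,3.5]'

```text
time: 23.75
eef_pos: [0.6334, 0.0973, 0.0117]
tcp_rot: [0.796, 0.605, -0.005, -0.021]
contact_force: [1.0, 0.2, -0.2]
opening: 0.524
```

```bash
python3 - <<'E'
from h import *
go(.6327,.0968,.012,74.5); sumerr()
E
```

```text
t=23.75 tcp=[0.6334 0.0973 0.0117] yaw=74.5 tilt=2.46 shift_cm=[-0.07 -0.06 -0.03] spin_rad=-0.000 (tool) q6=-1.34 F [ 1.   0.2 -0.2] op 0.524
tool z in world [-0.033  0.028 -0.999] tilt_deg along world x,y [-1.87  1.6 ]
sumerr 0.0333 q4 0.0340
```

Call:
send_rows --motion '[0,0,0,0,5,0,0,0,0,6,0,0,-0.3,0,7,0,0,-1,0,8.54,0,0,-1.5,0,8.54,0,0,-1.5,0,8.54,0,0,-1.5,0,8.54,0,0,-1.5,0,8.54,0,0,-1.5,0,8.54,0,0,-1,0,8.54,0,0,-0.5,0,8.54,0,0,0,0,8.54]'

```text
time: 24.95
eef_pos: [0.6399, 0.0941, 0.1297]
tcp_rot: [0.796, 0.605, -0.001, -0.018]
contact_force: [0.2, -0.1, -0.7]
opening: 1.0
```

```bash
python3 - <<'E'
from h import *
go(.575,-.085,.12,81); sumerr()
im,d,W=shot("wrist","w10")
P=W.reshape(-1,3);P=P[np.isfinite(P).all(1)]
k=(abs(P[:,0]-.63)<.08)&(abs(P[:,1]-.0975)<.05)&(P[:,2]>.018)&(P[:,2]<.035)
print("cutter",rect(P[k]),np.percentile(P[k][:,2],[2,10,50,90,98]))
E
```

```text
t=24.95 tcp=[0.6399 0.0941 0.1297] yaw=74.5 tilt=2.05 shift_cm=[-19.01  -1.45   0.62] spin_rad=-0.114 (tool) q6=-1.34 F [ 0.2 -0.1 -0.7] op 1.0
tool z in world [-0.023  0.028 -0.999] tilt_deg along world x,y [-1.3   1.59]
sumerr 0.0235 q4 0.0302
cutter c=(648.4,90.2) L=137.3 W=49.9 yaw_long=-18.4deg [0.0220086  0.02360796 0.02457391 0.02552184 0.02611449]
```

View pics/w10.png

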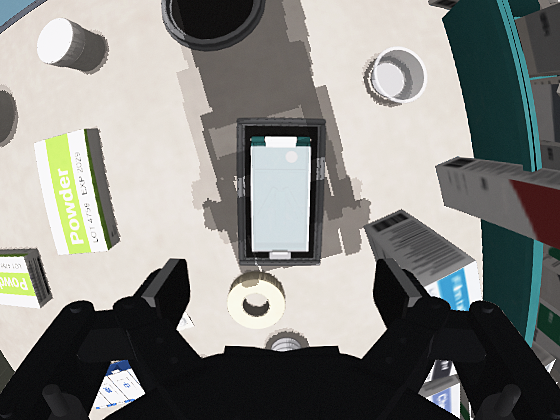

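Call:
send_rows --motion '[-1,-0.1,0,0,8.54,-2.5,-0.1,0,0,8.54,-3,-0.2,0,0,8.54,-3,-0.2,0,0,8.54,-3,-0.2,0,0,8.54,-2.5,-0.2,0,0,8.54,-2,-0.2,0,-0.04,8.54,-1,-0.1,0,-0.04,8.54,-0.5,0,0,-0.03,8.54,0,0,0,0,8.54]'

```text
time: 26.0
eef_pos: [0.5662, -0.0906, 0.1137]
tcp_rot: [0.76, 0.649, -0.007, -0.027]
contact_force: [0.6, -0.4, 0.3]
opening: 1.001
```

```bash
python3 - <<'E'
from h import *
im,d,W=shot("wrist","w11"); np.savez("pics/w11.npz",W=W,im=im)
P=W.reshape(-1,3);P=P[np.isfinite(P).all(1)]
go(.572,-.085,.01,81); sumerr()
for r in spotter.trace("carton_upper","wrist")[:3]+spotter.trace("carton_lower","wrist")[:3]:
    Q=W[r["mask"]];Q=Q[np.isfinite(Q).all(1)];Q=Q[(Q[:,2]>.0235)&(Q[:,2]<.0275)]
    if len(Q)>50: print(r["conf"],r["bbox"],rect(Q),np.median(Q[:,2]))
E
```

```text
t=26.05 tcp=[ 0.5661 -0.0902  0.1136] yaw=81.0 tilt=3.17 shift_cm=[ 0.36  1.02 10.33] spin_rad=-0.000 (tool) q6=-1.76 F [ 0.3 -0.8  0.2] op 1.0
tool z in world [-0.046  0.031 -0.998] tilt_deg along world x,y [-2.62  1.79]
sumerr 0.0536 q4 0.0159
0.85 [246.6, 151.5, 85.4, 143.8] c=(573.5,-87.1) L=110.3 W=62.5 yaw_long=-9.1deg 0.025529571446086446
0.93 [74.2, 270.7, 120.6, 71.6] c=(621.2,-232.2) L=121.0 W=42.0 yaw_long=61.7deg 0.025537761670462678
```

View pics/w11.png

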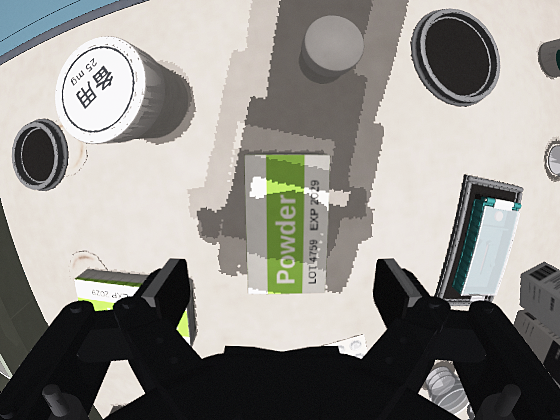

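Call:
send_rows --motion '[0,0,-0.7,0,8.54,0,0,-1.5,0,8.54,0,0,-1.5,0,8.54,0,0,-1.5,0,8.54,0,0,-1.5,0,8.54,0,0,-1.5,0,8.54,0,0,-1,0,8.54,0,0,-0.5,0,8.54,0,0,0,0,8.54]'

```text
time: 27.05
eef_pos: [0.5734, -0.0914, 0.2237]
tcp_rot: [0.759, 0.651, -0.005, -0.023]
contact_force: [-0.3, -0.0, -0.8]
opening: 0.999
```

Call:
send_rows --motion '[0,0,5,0,8.54,0,0,5,0,8.54,0,0,0,0,8.54,0,0,0,0,8.54,0,0,0,0,8.54,0,0,0,0,8.54]'

```text
time: 27.65
eef_pos: [0.5723, -0.0896, 0.1265]
tcp_rot: [0.759, 0.651, -0.003, -0.02]
contact_force: [-0.7, 0.3, 0.2]
opening: 0.999
```

```bash
python3 - <<'E'
from h import *
go(.5735,-.0871,.001,80.9); sumerr()
E
```

```text
t=27.65 tcp=[ 0.5723 -0.0896  0.1265] yaw=81.2 tilt=2.36 shift_cm=[ 0.    0.52 12.54] spin_rad=0.005 (tool) q6=-1.76 F [-0.7  0.3  0.2] op 0.999
tool z in world [-0.032  0.026 -0.999] tilt_deg along world x,y [-1.82  1.51]
sumerr 0.0387 q4 0.0163
```

Call:
send_rows --motion '[0,0.1,1,0.005,8.54,0,0.1,2,0,8.54,0,0.1,2,0,8.54,0,0.1,2,0,8.54,0,0.1,1.5,0,8.54,0,0,1.2,0,8.54,0,0,0.7,0,8.54,0,0,0.3,0,8.54,0,0,0,0,8.54]'

```text
time: 28.55
eef_pos: [0.5831, -0.0906, 0.0244]
tcp_rot: [0.761, 0.648, 0.002, -0.011]
contact_force: [0.2, 0.6, -0.3]
opening: 0.999
```

```bash
python3 - <<'E'
from h import *
go(.5735,-.0871,.004,80.9); sumerr()
E
```

```text
t=28.55 tcp=[ 0.5831 -0.0906  0.0244] yaw=80.8 tilt=1.31 shift_cm=[ 0.16 -0.97  2.05] spin_rad=-0.001 (tool) q6=-1.75 F [ 0.2  0.6 -0.3] op 0.999
tool z in world [-0.012  0.02  -1.   ] tilt_deg along world x,y [-0.68  1.12]
sumerr 0.0176 q4 0.0187
```

Call:
send_rows --motion '[0.1,-0.4,0.3,0,8.54,0.1,-0.4,0.7,0,8.54,0,-0.1,0.7,0,8.54,0,0,0.3,0,8.54,0,0,0,0,8.54]'

```text
time: 29.05
eef_pos: [0.5747, -0.0868, 0.0049]
tcp_rot: [0.761, 0.648, 0.003, -0.01]
contact_force: [0.0, -0.5, 0.5]
opening: 1.003
```

```bash
python3 - <<'E'
from h import *
go(.5735,-.0871,.004,80.9); sumerr()
E
```

```text
t=29.05 tcp=[ 0.5747 -0.0868  0.0049] yaw=80.8 tilt=1.16 shift_cm=[-0.05 -0.11  0.09] spin_rad=-0.001 (tool) q6=-1.75 F [ 0.  -0.5  0.5] op 1.003
tool z in world [-0.008  0.018 -1.   ] tilt_deg along world x,y [-0.48  1.05]
sumerr 0.0140 q4 0.0195
```

Call:
send_rows --motion '[0,-0.1,0,0,7,0,0,0,0,5.5,0,0,0,0,5,0,0,0,0,5,0,0,0,0,5]' --grip_force 30

```text
time: 29.55
eef_pos: [0.5743, -0.0868, 0.0056]
tcp_rot: [0.761, 0.648, 0.003, -0.009]
contact_force: [-0.4, 0.3, 0.0]
opening: 0.732
```

```bash
python3 - <<'E'
from h import *
go(.5735,-.0871,.004,80.9); sumerr()
E
```

```text
t=29.55 tcp=[ 0.5743 -0.0868  0.0056] yaw=80.8 tilt=1.11 shift_cm=[-0.04 -0.08  0.16] spin_rad=-0.001 (tool) q6=-1.75 F [-0.4  0.3  0. ] op 0.732
tool z in world [-0.007  0.018 -1.   ] tilt_deg along world x,y [-0.41  1.03]
sumerr 0.0128 q4 0.0195
```

Call:
send_rows --motion '[0,0,-0.5,0,5,0,0,-1.5,0,5,0,0,-1.5,0,5,0,0,-1.5,0,5,0,0,-1.5,0,5,0,0,-1,0,5,0,0,-0.5,0,5,0,0,0,0,5]'

```text
time: 30.35
eef_pos: [0.5764, -0.0889, 0.0957]
tcp_rot: [0.761, 0.648, 0.004, -0.007]
contact_force: [0.1, 0.3, -0.5]
opening: 0.728
```

```bash
python3 - <<'E'
from h import *
go(.633,-.2377,.1,78.7); sumerr()
im,d,W=shot("scene","sc12")
P=W.reshape(-1,3);P=P[np.isfinite(P).all(1)]
k=(abs(P[:,0]-.63)<.08)&(abs(P[:,1]+.237)<.08)&(P[:,2]>.022)&(P[:,2]<.03); print("lower",rect(P[k]))
E
```

```text
t=30.35 tcp=[ 0.5764 -0.0889  0.0957] yaw=80.8 tilt=0.94 shift_cm=[-13.78   7.95  -0.68] spin_rad=0.037 (tool) q6=-1.75 F [ 0.1  0.3 -0.5] op 0.728
tool z in world [-0.002  0.016 -1.   ] tilt_deg along world x,y [-0.12  0.93]
sumerr 0.0074 q4 0.0172
lower c=(632.2,-236.7) L=110.8 W=67.1 yaw_long=78.1deg
```

View pics/sc12.png

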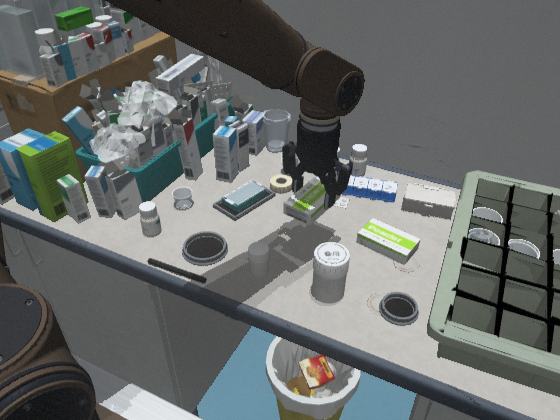

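Call:
send_rows --motion '[-1,0.5,0,0.037,5,-2,1.2,0,0,5,-2,1.2,0,0,5,-2,1.2,0,0,5,-2,1.2,0,0,5,-2,1.2,0,0,5,-1.5,0.8,0,0,5,-0.8,0.4,0,0,5,-0.3,0.2,0,0,5,0,0,0,0,5]'

```text
time: 31.4
eef_pos: [0.6267, -0.2541, 0.0832]
tcp_rot: [0.776, 0.631, 0.001, -0.012]
contact_force: [0.8, 0.1, -1.0]
opening: 0.73
```

```bash
python3 - <<'E'
from h import *
go(.6335,-.2378,.032,78.9); sumerr()
E
```

```text
t=31.40 tcp=[ 0.6267 -0.2541  0.0832] yaw=78.2 tilt=1.35 shift_cm=[1.65 0.42 5.15] spin_rad=-0.012 (tool) q6=-1.91 F [ 0.8  0.1 -1. ] op 0.73
tool z in world [-0.013  0.019 -1.   ] tilt_deg along world x,y [-0.76  1.12]
sumerr 0.0214 q4 0.0114
```

Call:
send_rows --motion '[0.5,0.1,0,-0.012,5,0.7,0.2,0.5,0,5,0.4,0.1,1,0,5,0,0,1,0,5,0,0,0.7,0,5,0,0,0.3,0,5,0,0,0,0,5]'

```text
time: 32.1
eef_pos: [0.6327, -0.2319, 0.0441]
tcp_rot: [0.77, 0.638, 0.001, -0.014]
contact_force: [-0.1, -0.8, 0.3]
opening: 0.738
```

```bash
python3 - <<'E'
from h import *
go(.6335,-.2378,.032,78.9); sumerr()
E
```

```text
t=32.10 tcp=[ 0.6327 -0.2319  0.0441] yaw=79.3 tilt=1.58 shift_cm=[-0.58  0.21  1.19] spin_rad=0.006 (tool) q6=-1.90 F [-0.1 -0.8  0.3] op 0.738
tool z in world [-0.017  0.022 -1.   ] tilt_deg along world x,y [-0.95  1.26]
sumerr 0.0252 q4 0.0133
```

Call:
send_rows --motion '[-0.3,0.1,0,0,5,-0.2,0.1,0,0,5,0,0,0.3,0,5,0,0,0.3,0,5,0,0,0,0,5,0,0,0,0,5]'

```text
time: 32.7
eef_pos: [0.6343, -0.239, 0.0386]
tcp_rot: [0.77, 0.637, 0.001, -0.013]
contact_force: [0.2, 0.1, -1.0]
opening: 0.732
```

```bash
python3 - <<'E'
from h import *
go(.6335,-.2378,.032,78.9); sumerr()
E
```

```text
t=32.70 tcp=[ 0.6343 -0.239   0.0386] yaw=79.2 tilt=1.45 shift_cm=[ 0.09 -0.09  0.66] spin_rad=0.005 (tool) q6=-1.90 F [ 0.2  0.1 -1. ] op 0.732
tool z in world [-0.015  0.021 -1.   ] tilt_deg along world x,y [-0.83  1.19]
sumerr 0.0229 q4 0.0130
```

Call:
send_rows --motion '[0.1,-0.1,0.2,0,5,0,0,0.3,0,5,0,0,0.1,0,5,0,0,0,0,5,0,0,0,0,5]'

```text
time: 33.2
eef_pos: [0.6333, -0.2374, 0.0322]
tcp_rot: [0.77, 0.637, 0.001, -0.013]
contact_force: [-0.0, -0.9, -0.9]
opening: 0.73
```

```bash
python3 - <<'E'
from h import *
go(.6335,-.2378,.032,78.9); sumerr()
E
```

```text
t=33.20 tcp=[ 0.6333 -0.2374  0.0322] yaw=79.2 tilt=1.45 shift_cm=[-0.04  0.02  0.02] spin_rad=0.005 (tool) q6=-1.90 F [-0.  -0.9 -0.9] op 0.73
tool z in world [-0.015  0.021 -1.   ] tilt_deg along world x,y [-0.83  1.19]
sumerr 0.0229 q4 0.0131
```

Call:
send_rows --motion '[0,0,0.05,0,5,0,0,0,0,6.4,0,0,0,0,6.8,0,0,0,0,7.6,0,0,0,0,8.54,0,0,-0.7,0,8.54,0,0,-1.5,0,8.54,0,0,-1.5,0,8.54,0,0,-1.5,0,8.54,0,0,-1.5,0,8.54,0,0,-0.7,0,8.54,0,0,0,0,8.54]'

```text
time: 34.4
eef_pos: [0.6366, -0.2402, 0.1168]
tcp_rot: [0.77, 0.638, 0.002, -0.009]
contact_force: [0.4, -0.3, 0.3]
opening: 0.999
```

```bash
python3 - <<'E'
from h import *
go(.457,-.175,.16,79); sumerr()
im,d,W=shot("wrist","w13");
P=W.reshape(-1,3);P=P[np.isfinite(P).all(1)]
k=(abs(P[:,0]-.63)<.1)&(abs(P[:,1]+.237)<.09)
for z0,z1,n in [(.046,.056,"upper"),(.022,.030,"lowertop")]:
    Q=P[k&(P[:,2]>z0)&(P[:,2]<z1)]
    print(n,len(Q),rect(Q),np.percentile(Q[:,2],[2,50,98]))
E
```

```text
t=34.40 tcp=[ 0.6366 -0.2402  0.1168] yaw=79.2 tilt=1.08 shift_cm=[  3.11 -18.91  -4.06] spin_rad=0.004 (tool) q6=-1.90 F [ 0.4 -0.3  0.3] op 0.999
tool z in world [-0.008  0.017 -1.   ] tilt_deg along world x,y [-0.46  0.97]
sumerr 0.0153 q4 0.0122
upper 14191 c=(633.0,-239.1) L=111.0 W=62.4 yaw_long=-11.0deg [0.05022601 0.05153726 0.05284907]
lowertop 4091 c=(632.8,-237.7) L=110.2 W=62.1 yaw_long=78.6deg [0.02418932 0.02551632 0.02686116]
```

View pics/w13.png

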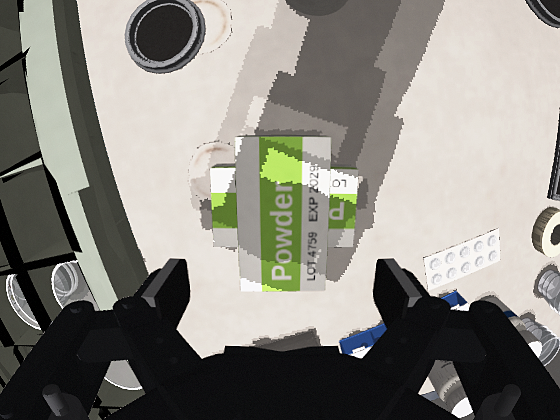

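Call:
send_rows --motion '[0,-0.7,-1,0,8.54,0.3,-1.5,-1.5,0,8.54,0.4,-2,-1.5,0,8.54,0.4,-2,-1,0,8.54,0.4,-2,-0.3,0,8.54,0.4,-2,0,0,8.54,0.4,-2,0,0,8.54,0.4,-2,0,0,8.54,0.2,-1.2,0,0,8.54,0,-0.6,0,0,8.54,0,0,0,0,8.54]'

```text
time: 35.55
eef_pos: [0.472, -0.1774, 0.1704]
tcp_rot: [0.77, 0.637, -0.0, -0.016]
contact_force: [0.3, -0.1, -0.7]
opening: 0.997
```

```bash
cat >> h.py <<'E'
def jar(W,cx,cy,rr,z0,z1):
    P=W.reshape(-1,3);P=P[np.isfinite(P).all(1)]
    k=(np.hypot(P[:,0]-cx,P[:,1]-cy)<rr)&(P[:,2]>z0)&(P[:,2]<z1)
    if k.sum()<30: return "none"
    (a,b),r=cv2.minEnclosingCircle((P[k][:,:2]*1000).astype(np.float32))
    return k.sum(),"minenc (%.1f,%.1f) r%.1f"%(a,b,r),rect(P[k])
E
python3 - <<'E'
from h import *
for f in ["w4","w11","wrist_c"]:
    W=np.load(f"pics/{f}.npz")["W"]
    print(f,"large",jar(W,.457,-.176,.045,.092,.1)); print(f,"small",jar(W,.449,-.036,.03,.055,.062))
    print(f,"wide",jar(W,.452,.088,.055,.0115,.018)); print(f,"narrow",jar(W,.471,-.305,.045,.0115,.018))
go(.457,-.176,.16,79); sumerr()
im,d,W=shot("wrist","w14");np.savez("pics/w14.npz",W=W,im=im)
print("large",jar(W,.457,-.176,.045,.092,.1))
E
```

```text
w4 large (np.int64(6203), 'minenc (458.8,-177.5) r31.6', 'c=(459.1,-177.2) L=61.6 W=61.5 yaw_long=-80.5deg')
w4 small (np.int64(2111), 'minenc (450.3,-38.5) r19.8', 'c=(450.5,-38.6) L=38.4 W=38.3 yaw_long=86.5deg')
w4 wide (np.int64(1174), 'minenc (451.7,85.2) r43.8', 'c=(452.4,85.5) L=85.2 W=84.5 yaw_long=-82.5deg')
w4 narrow (np.int64(734), 'minenc (474.4,-306.1) r32.8', 'c=(474.5,-305.5) L=63.5 W=63.1 yaw_long=-83.2deg')
w11 large (np.int64(7774), 'minenc (458.8,-177.5) r31.5', 'c=(458.8,-177.1) L=62.1 W=61.4 yaw_long=32.5deg')
w11 small (np.int64(2652), 'minenc (450.7,-38.7) r19.6', 'c=(450.7,-38.6) L=38.6 W=38.2 yaw_long=-57.7deg')
w11 wide (np.int64(1329), 'minenc (451.7,85.6) r43.6', 'c=(452.0,85.1) L=85.5 W=85.4 yaw_long=-35.5deg')
w11 narrow (np.int64(813), 'minenc (474.1,-305.7) r32.4', 'c=(474.8,-305.7) L=64.0 W=62.6 yaw_long=74.0deg')
wrist_c large none
wrist_c small (np.int64(672), 'minenc (450.5,-38.1) r20.0', 'c=(450.7,-37.9) L=38.3 W=38.2 yaw_long=68.8deg')
wrist_c wide (np.int64(721), 'minenc (452.3,86.0) r43.3', 'c=(452.0,85.9) L=85.2 W=84.8 yaw_long=19.6deg')
wrist_c narrow none
t=35.55 tcp=[ 0.472  -0.1774  0.1704] yaw=79.2 tilt=1.83 shift_cm=[-0.16 -1.47  1.08] spin_rad=0.003 (tool) q6=-1.95 F [ 0.3 -0.1 -0.7] op 0.997
tool z in world [-0.021  0.024 -0.999] tilt_deg along world x,y [-1.2   1.38]
sumerr 0.0307 q4 0.0098
large (np.int64(5961), 'minenc (459.0,-177.9) r31.3', 'c=(458.3,-178.1) L=61.2 W=60.9 yaw_long=81.5deg')
```

View pics/w14.png

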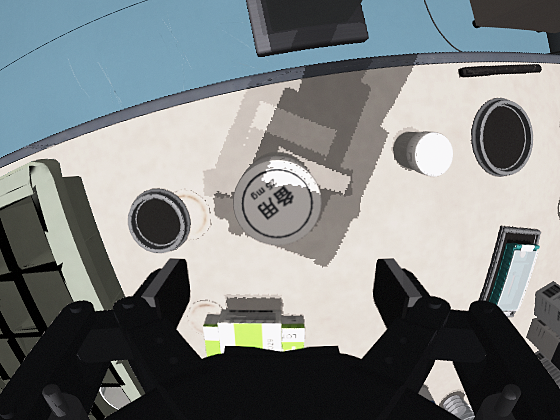

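Call:
send_rows --motion '[0,-0.5,0.7,0,8.54,0,-0.5,1.5,0,8.54,0,-0.1,1.5,0,8.54,0,0,1,0,8.54,0,0,0.5,0,8.54,0,0,0,0,8.54,0,0,0,0,8.54]'

```text
time: 36.3
eef_pos: [0.4615, -0.1754, 0.1156]
tcp_rot: [0.77, 0.637, -0.0, -0.016]
contact_force: [-0.6, -0.3, 0.0]
opening: 0.998
```

```bash
python3 - <<'E'
from h import *
go(.4588,-.1775,.051,79); sumerr()
E
```

```text
t=36.30 tcp=[ 0.4615 -0.1754  0.1156] yaw=79.2 tilt=1.81 shift_cm=[-0.39 -0.07  6.46] spin_rad=0.003 (tool) q6=-1.96 F [-0.6 -0.3  0. ] op 0.998
tool z in world [-0.021  0.024 -1.   ] tilt_deg along world x,y [-1.18  1.37]
sumerr 0.0304 q4 0.0102
```

Call:
send_rows --motion '[-0.2,0,0,0,8.54,-0.2,0,0.5,0,8.54,0,0,1.2,0,8.54,0,0,1.5,0,8.54,0,0,1.5,0,8.54,0,0,1,0,8.54,0,0,0.5,0,8.54,0,0,0,0,8.54,0,0,0,0,8.54]'

```text
time: 37.2
eef_pos: [0.4609, -0.1794, 0.0509]
tcp_rot: [0.77, 0.637, 0.0, -0.014]
contact_force: [-0.3, -0.4, -0.0]
opening: 0.997
```

```bash
python3 - <<'E'
from h import *
go(.4588,-.1775,.051,79); sumerr()
E
```

```text
t=37.20 tcp=[ 0.4609 -0.1794  0.0509] yaw=79.2 tilt=1.57 shift_cm=[ 0.14 -0.25  0.  ] spin_rad=0.003 (tool) q6=-1.97 F [-0.3 -0.4 -0. ] op 0.997
tool z in world [-0.017  0.021 -1.   ] tilt_deg along world x,y [-0.97  1.23]
sumerr 0.0260 q4 0.0109
```

Call:
send_rows --motion '[0.1,-0.2,0,0,8,0,0,0,0,6.5,0,0,0,0,5.5,0,0,0,0,5.5,0,0,0,0,5.5]' --grip_force 40

```text
time: 37.7
eef_pos: [0.4602, -0.1786, 0.0529]
tcp_rot: [0.77, 0.637, 0.001, -0.012]
contact_force: [0.2, 0.7, -2.5]
opening: 0.723
```

```bash
python3 - <<'E'
from h import *
go(.4588,-.1775,.051,79); sumerr()
E
```

```text
t=37.70 tcp=[ 0.4602 -0.1786  0.0529] yaw=79.2 tilt=1.36 shift_cm=[ 0.07 -0.15  0.19] spin_rad=0.004 (tool) q6=-1.97 F [ 0.2  0.7 -2.5] op 0.723
tool z in world [-0.014  0.019 -1.   ] tilt_deg along world x,y [-0.79  1.1 ]
sumerr 0.0221 q4 0.0109
```

Call:
send_rows --motion '[0,0,-0.5,0,5.5,0,0,-1.2,0,5.5,0,0,-1.5,0,5.5,0,0,-1.5,0,5.5,0,0,-1.5,0,5.5,0,0,-1.5,0,5.5,0,0,-1,0,5.5,0,0,-0.5,0,5.5,0,0,0,0,5.5]'

```text
time: 38.6
eef_pos: [0.4616, -0.1806, 0.1534]
tcp_rot: [0.77, 0.637, 0.001, -0.011]
contact_force: [0.4, -0.3, -1.8]
opening: 0.723
```

```bash
python3 - <<'E'
from h import *
go(.452,.0856,.15,79); sumerr()
im,d,W=shot("side","s15")
E
```

```text
t=38.60 tcp=[ 0.4616 -0.1806  0.1534] yaw=79.2 tilt=1.23 shift_cm=[25.96 -5.91  0.83] spin_rad=0.004 (tool) q6=-1.97 F [ 0.4 -0.3 -1.8] op 0.723
tool z in world [-0.012  0.018 -1.   ] tilt_deg along world x,y [-0.68  1.02]
sumerr 0.0198 q4 0.0094
```

View pics/s15.png

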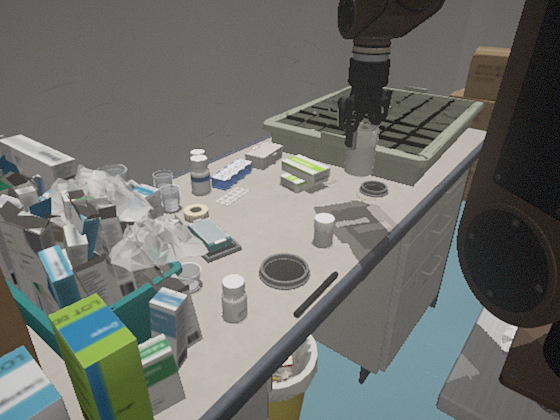

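Call:
send_rows --motion '[0.8,-0.2,0,0,5.5,1.8,-0.4,0,0,5.5,2.5,-0.6,0,0,5.5,2.8,-0.6,0,0,5.5,2.8,-0.6,0,0,5.5,2.8,-0.6,0,0,5.5,2.8,-0.6,0,0,5.5,2.5,-0.6,0,0,5.5,1.8,-0.4,0,0,5.5,1,-0.2,0,0,5.5,0.4,0,0,0,5.5,0,0,0,0,5.5]'

```text
time: 39.85
eef_pos: [0.4469, 0.0588, 0.1474]
tcp_rot: [0.771, 0.637, -0.004, -0.021]
contact_force: [0.1, -0.3, -1.9]
opening: 0.72
```

```bash
python3 - <<'E'
from h import *
go(.453,.085,.12,79); sumerr()
E
```

```text
t=39.85 tcp=[0.4469 0.0588 0.1474] yaw=79.1 tilt=2.41 shift_cm=[2.64 0.21 2.78] spin_rad=0.002 (tool) q6=-1.50 F [ 0.1 -0.3 -1.9] op 0.72
tool z in world [-0.033  0.026 -0.999] tilt_deg along world x,y [-1.9   1.49]
sumerr 0.0358 q4 0.0248
```

Call:
send_rows --motion '[0.6,0,0,0,5.5,0.9,0.1,0.3,0,5.5,0.7,0.1,0.7,0,5.5,0.3,0,1,0,5.5,0,0,1,0,5.5,0,0,0.8,0,5.5,0,0,0.4,0,5.5,0,0,0,0,5.5,0,0,0,0,5.5]'

```text
time: 40.75
eef_pos: [0.4521, 0.0839, 0.1002]
tcp_rot: [0.772, 0.635, -0.006, -0.022]
contact_force: [0.3, 0.1, -0.1]
opening: 0.719
```

```bash
python3 - <<'E'
from h import *
go(.453,.085,.058,79); sumerr()
E
```

```text
t=40.75 tcp=[0.4521 0.0839 0.1002] yaw=78.9 tilt=2.56 shift_cm=[0.05 0.24 4.22] spin_rad=-0.002 (tool) q6=-1.44 F [ 0.3  0.1 -0.1] op 0.719
tool z in world [-0.037  0.025 -0.999] tilt_deg along world x,y [-2.1   1.46]
sumerr 0.0382 q4 0.0276
```

Call:
send_rows --motion '[0,0.1,0.5,0,5.5,0,0.1,1,0,5.5,0,0,1,0,5.5,0,0,0.8,0,5.5,0,0,0.4,0,5.5,0,0,0,0,5.5,0,0,0,0,5.5]'

```text
time: 41.45
eef_pos: [0.4532, 0.0842, 0.0602]
tcp_rot: [0.772, 0.635, -0.006, -0.021]
contact_force: [0.2, 0.8, -1.8]
opening: 0.723
```

```bash
python3 - <<'E'
from h import *
go(.453,.085,.058,79); sumerr()
im,d,W=shot("side","s16");im,d,W=shot("scene","sc16")
E
```

```text
t=41.45 tcp=[0.4532 0.0842 0.0602] yaw=78.9 tilt=2.52 shift_cm=[ 0.07 -0.02  0.23] spin_rad=-0.003 (tool) q6=-1.44 F [ 0.2  0.8 -1.8] op 0.723
tool z in world [-0.036  0.025 -0.999] tilt_deg along world x,y [-2.05  1.45]
sumerr 0.0373 q4 0.0293
```

View pics/s16.png

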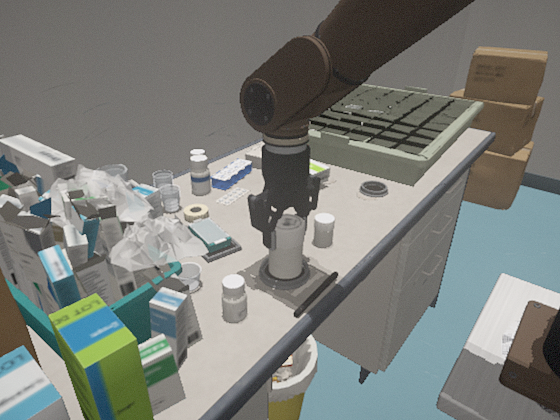

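View pics/sc16.png

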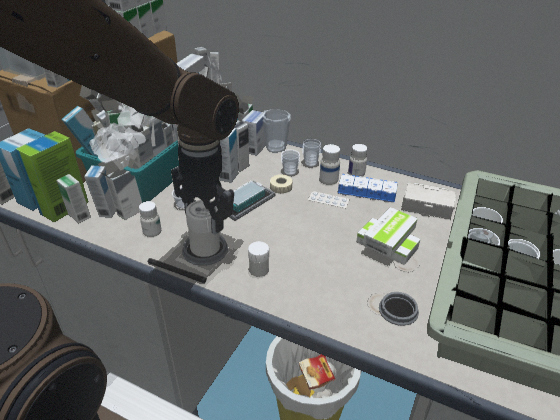

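Call:
send_rows --motion '[0,0,0.15,0,5.5,0,0,0.1,0,5.5,0,0,0,0,5.5]'

```text
time: 41.85
eef_pos: [0.4541, 0.0842, 0.0588]
tcp_rot: [0.772, 0.635, -0.005, -0.02]
contact_force: [-1.0, 0.2, -0.6]
opening: 0.724
```

```bash
python3 - <<'E'
from h import *
go(.453,.085,.057,79); sumerr()
E
```

```text
t=41.85 tcp=[0.4541 0.0842 0.0588] yaw=78.9 tilt=2.38 shift_cm=[ 0.05 -0.12  0.19] spin_rad=-0.002 (tool) q6=-1.44 F [-1.   0.2 -0.6] op 0.724
tool z in world [-0.033  0.025 -0.999] tilt_deg along world x,y [-1.89  1.45]
sumerr 0.0344 q4 0.0295
```

Call:
send_rows --motion '[0,-0.1,0.15,0,5.5,0,0,0.1,0,5.5,0,0,0,0,5.5]'

```text
time: 42.15
eef_pos: [0.4532, 0.0845, 0.0567]
tcp_rot: [0.772, 0.635, -0.004, -0.02]
contact_force: [-0.6, 0.6, -0.0]
opening: 0.723
```

```bash
python3 - <<'E'
from h import *
go(.453,.085,.057,79); sumerr()
E
```

```text
t=42.15 tcp=[0.4532 0.0845 0.0567] yaw=78.9 tilt=2.34 shift_cm=[ 0.05 -0.03 -0.03] spin_rad=-0.002 (tool) q6=-1.44 F [-0.6  0.6 -0. ] op 0.723
tool z in world [-0.032  0.025 -0.999] tilt_deg along world x,y [-1.85  1.44]
sumerr 0.0337 q4 0.0295
```

Call:
send_rows --motion '[0,0,0,0,6.4,0,0,0,0,6.8,0,0,0,0,7.6,0,0,0,0,8.54,0,0,-0.7,0,8.54,0,0,-1.5,0,8.54,0,0,-1.5,0,8.54,0,0,-1.5,0,8.54,0,0,-1.5,0,8.54,0,0,-1,0,8.54,0,0,-0.5,0,8.54,0,0,0,0,8.54]'

```text
time: 43.35
eef_pos: [0.4569, 0.0822, 0.1451]
tcp_rot: [0.772, 0.635, -0.003, -0.019]
contact_force: [0.3, -0.6, 0.2]
opening: 0.999
```

```bash
python3 - <<'E'
from h import *
go(.4506,-.0385,.12,79); sumerr()
im,d,W=shot("wrist","w17")
print("large",jar(W,.452,.086,.05,.094,.108)); print(jar(W,.452,.086,.05,.085,.12)); print("small",jar(W,.449,-.036,.03,.055,.062))
P=W.reshape(-1,3);k=(np.hypot(P[:,0]-.452,P[:,1]-.086)<.025)&(P[:,2]>.09);print(np.percentile(P[k][:,2],[2,50,98]))
A=np.c_[P[k][:,:2],np.ones(k.sum())];print("slope",np.linalg.lstsq(A,P[k][:,2],rcond=None)[0])
E
```

```text
t=43.35 tcp=[0.4569 0.0822 0.1451] yaw=78.9 tilt=2.20 shift_cm=[-12.01   1.79   2.22] spin_rad=-0.002 (tool) q6=-1.44 F [ 0.3 -0.6  0.2] op 0.999
tool z in world [-0.029  0.025 -0.999] tilt_deg along world x,y [-1.67  1.43]
sumerr 0.0306 q4 0.0261
large (np.int64(7489), 'minenc (451.4,84.9) r31.0', 'c=(451.4,84.9) L=61.2 W=60.8 yaw_long=34.3deg')
(np.int64(7628), 'minenc (451.4,85.0) r31.0', 'c=(451.3,84.9) L=61.2 W=61.1 yaw_long=35.6deg')
small (np.int64(1526), 'minenc (449.7,-38.4) r19.9', 'c=(449.8,-37.8) L=38.4 W=38.1 yaw_long=-22.3deg')
[0.09901387 0.23184362 0.24886341]
slope [-2.36976997  0.46362203  1.22329571]
```

View pics/w17.png

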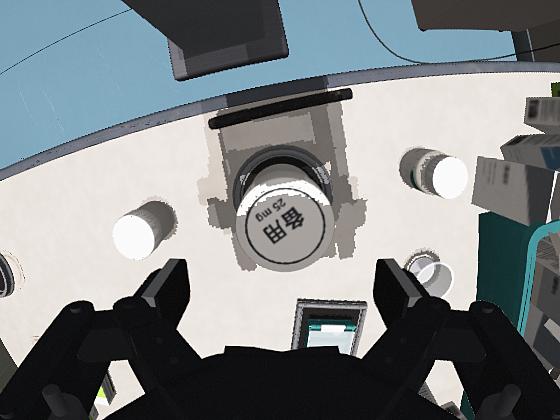

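Call:
send_rows --motion '[-0.8,0.1,0,0,8.54,-1.8,0.2,0,0,8.54,-2.2,0.3,0,0,8.54,-2.2,0.3,0,0,8.54,-2.2,0.3,0,0,8.54,-1.6,0.2,0,0,8.54,-0.8,0.1,0,0,8.54,-0.4,0,0,0,8.54,0,0,0,0,8.54]'

```text
time: 44.3
eef_pos: [0.4427, -0.0442, 0.1345]
tcp_rot: [0.772, 0.635, -0.008, -0.025]
contact_force: [-0.0, 0.2, -0.2]
opening: 1.001
```

```bash
python3 - <<'E'
from h import *
go(.4506,-.0385,.027,79); sumerr()
im,d,W=shot("wrist")
print("small",jar(W,.449,-.036,.03,.055,.062))
E
```

```text
t=44.30 tcp=[ 0.4427 -0.0442  0.1345] yaw=78.9 tilt=2.97 shift_cm=[ 0.52  1.19 10.71] spin_rad=-0.001 (tool) q6=-1.72 F [-0.   0.2 -0.2] op 1.001
tool z in world [-0.044  0.028 -0.999] tilt_deg along world x,y [-2.51  1.58]
sumerr 0.0505 q4 0.0130
small (np.int64(2139), 'minenc (450.0,-38.4) r19.4', 'c=(449.7,-38.5) L=37.7 W=37.7 yaw_long=80.0deg')
```

Call:
send_rows --motion '[0.2,0.3,0.5,0,8.54,0.2,0.4,1.2,0,8.54,0.1,0.3,1.5,0,8.54,0,0.1,1.5,0,8.54,0,0,1,0,8.54,0,0,0.5,0,8.54,0,0,0,0,8.54,0,0,0,0,8.54]'

```text
time: 45.15
eef_pos: [0.4527, -0.0351, 0.0662]
tcp_rot: [0.77, 0.638, -0.008, -0.025]
contact_force: [0.4, -0.1, 0.6]
opening: 0.999
```

```bash
python3 - <<'E'
from h import *
go(.4504,-.0385,.027,79); sumerr()
E
```

```text
t=45.15 tcp=[ 0.4527 -0.0351  0.0662] yaw=79.3 tilt=3.07 shift_cm=[-0.45  0.03  3.92] spin_rad=0.005 (tool) q6=-1.70 F [ 0.4 -0.1  0.6] op 0.999
tool z in world [-0.045  0.029 -0.999] tilt_deg along world x,y [-2.59  1.64]
sumerr 0.0518 q4 0.0166
```

Call:
send_rows --motion '[-0.2,0,0.3,0,8.54,-0.2,0,0.8,0,8.54,0,0,1.2,0,8.54,0,0,1,0,8.54,0,0,0.5,0,8.54,0,0,0,0,8.54,0,0,0,0,8.54]'

```text
time: 45.85
eef_pos: [0.4508, -0.0387, 0.0259]
tcp_rot: [0.77, 0.638, -0.008, -0.024]
contact_force: [-0.4, 0.2, -0.3]
opening: 1.001
```

```bash
python3 - <<'E'
from h import *
go(.4504,-.0385,.027,79); sumerr()
E
```

```text
t=45.85 tcp=[ 0.4508 -0.0387  0.0259] yaw=79.2 tilt=2.94 shift_cm=[ 0.02 -0.05 -0.11] spin_rad=0.004 (tool) q6=-1.71 F [-0.4  0.2 -0.3] op 1.001
tool z in world [-0.043  0.028 -0.999] tilt_deg along world x,y [-2.46  1.6 ]
sumerr 0.0496 q4 0.0172
```

Call:
send_rows --motion '[0,0,-0.1,0,7,0,0,0,0,5.5,0,0,0,0,4.3,0,0,0,0,3.3,0,0,0,0,3,0,0,0,0,3]' --grip_force 30

```text
time: 46.45
eef_pos: [0.452, -0.039, 0.0282]
tcp_rot: [0.77, 0.638, -0.007, -0.023]
contact_force: [-0.4, -0.3, -0.3]
opening: 0.454
```

```bash
python3 - <<'E'
from h import *
go(.4504,-.0385,.027,79); sumerr()
E
```

```text
t=46.45 tcp=[ 0.452  -0.039   0.0282] yaw=79.3 tilt=2.78 shift_cm=[ 0.02 -0.16  0.13] spin_rad=0.004 (tool) q6=-1.71 F [-0.4 -0.3 -0.3] op 0.454
tool z in world [-0.04   0.027 -0.999] tilt_deg along world x,y [-2.31  1.55]
sumerr 0.0468 q4 0.0172
```

Call:
send_rows --motion '[0,0,-0.5,0,3,0,0,-1.2,0,3,0,0,-1.5,0,3,0,0,-1.5,0,3,0,0,-1.5,0,3,0,0,-1,0,3,0,0,-0.5,0,3,0,0,0,0,3]'

```text
time: 47.25
eef_pos: [0.4557, -0.0414, 0.1125]
tcp_rot: [0.77, 0.638, -0.006, -0.022]
contact_force: [-0.1, -0.5, -1.2]
opening: 0.455
```

```bash
python3 - <<'E'
from h import *
go(.4744,-.3057,.11,79); sumerr()
im,d,W=shot("side","s18")
E
```

```text
t=47.25 tcp=[ 0.4557 -0.0414  0.1125] yaw=79.3 tilt=2.65 shift_cm=[-25.62   6.75  -0.52] spin_rad=0.005 (tool) q6=-1.71 F [-0.1 -0.5 -1.2] op 0.455
tool z in world [-0.038  0.026 -0.999] tilt_deg along world x,y [-2.18  1.5 ]
sumerr 0.0444 q4 0.0149
```

View pics/s18.png

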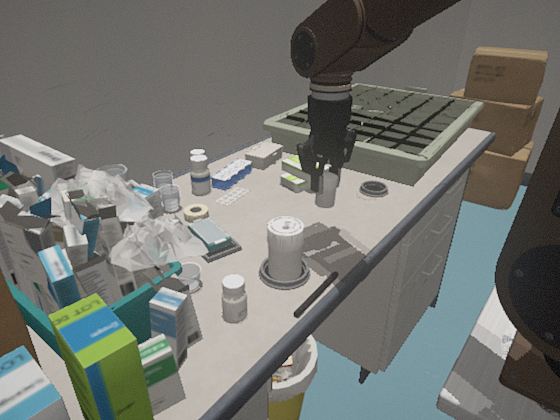

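```bash
python3 - <<'E'
from h import *
for f in ["scene_c","w4","w1","w14"]:
    W=np.load(f"pics/{f}.npz")["W"]
    P=W.reshape(-1,3);P=P[np.isfinite(P).all(1)]
    for z0 in (.03,.06,.09):
      for x0 in (.40,.45,.5,.55):
        k=(P[:,0]>x0)&(P[:,0]<x0+.05)&(P[:,2]>z0)&(P[:,2]<.2)&(P[:,1]<-.3)&(P[:,1]>-.5)
        if k.sum()>5:print(f,x0,"z>",z0,"ymax",P[k][:,1].max().round(4),"zmax",P[k][:,2].max().round(3))
E
```

```text
scene_c 0.4 z> 0.03 ymax -0.3564 zmax 0.092
scene_c 0.45 z> 0.03 ymax -0.354 zmax 0.09
scene_c 0.5 z> 0.03 ymax -0.3513 zmax 0.09
scene_c 0.55 z> 0.03 ymax -0.349 zmax 0.101
scene_c 0.4 z> 0.06 ymax -0.3564 zmax 0.092
scene_c 0.45 z> 0.06 ymax -0.354 zmax 0.09
scene_c 0.5 z> 0.06 ymax -0.3513 zmax 0.09
scene_c 0.55 z> 0.06 ymax -0.349 zmax 0.101
scene_c 0.4 z> 0.09 ymax -0.385 zmax 0.092
scene_c 0.55 z> 0.09 ymax -0.349 zmax 0.101
w4 0.5 z> 0.03 ymax -0.3712 zmax 0.049
w4 0.55 z> 0.03 ymax -0.3486 zmax 0.093
w4 0.55 z> 0.06 ymax -0.3486 zmax 0.093
w4 0.55 z> 0.09 ymax -0.349 zmax 0.093
w1 0.4 z> 0.03 ymax -0.3576 zmax 0.09
w1 0.45 z> 0.03 ymax -0.3555 zmax 0.086
w1 0.5 z> 0.03 ymax -0.352 zmax 0.088
w1 0.55 z> 0.03 ymax -0.3498 zmax 0.1
w1 0.4 z> 0.06 ymax -0.3576 zmax 0.09
w1 0.45 z> 0.06 ymax -0.3555 zmax 0.086
w1 0.5 z> 0.06 ymax -0.352 zmax 0.088
w1 0.55 z> 0.06 ymax -0.3498 zmax 0.1
w1 0.55 z> 0.09 ymax -0.3499 zmax 0.1
w14 0.4 z> 0.03 ymax -0.3571 zmax 0.09
w14 0.45 z> 0.03 ymax -0.3548 zmax 0.09
w14 0.5 z> 0.03 ymax -0.3532 zmax 0.089
w14 0.55 z> 0.03 ymax -0.3494 zmax 0.1
w14 0.4 z> 0.06 ymax -0.3571 zmax 0.09
w14 0.45 z> 0.06 ymax -0.3548 zmax 0.09
w14 0.5 z> 0.06 ymax -0.3532 zmax 0.089
w14 0.55 z> 0.06 ymax -0.3494 zmax 0.1
w14 0.55 z> 0.09 ymax -0.3494 zmax 0.1
```

Call:
send_rows --motion '[-1,0.3,-0.3,0.05,3,-2,0.5,-0.5,0,3,-2.5,0.6,0,0,3,-2.5,0.6,0,0,3,-2,0.5,0,0,3,-1,0.3,0,0,3,-0.4,0,0,0.05,3,0,0,0,0.1,3,0,0,0,0.12,3,0,0,0,0.12,3,0,0,0,0.12,3,0,0,0,0.12,3]'

```text
time: 48.5
eef_pos: [0.451, -0.1657, 0.1095]
tcp_rot: [0.946, 0.322, -0.02, -0.025]
contact_force: [-0.9, 0.1, 0.1]
opening: 0.455
```

```bash
python3 - <<'E'
from h import *
go(.4754,-.3062,.11,15); sumerr()
E
```

```text
t=48.50 tcp=[ 0.451  -0.1657  0.1095] yaw=37.7 tilt=3.63 shift_cm=[-6.66 12.6  -0.66] spin_rad=0.396 (tool) q6=-1.22 F [-0.9  0.1  0.1] op 0.455
tool z in world [-0.053  0.034 -0.998] tilt_deg along world x,y [-3.06  1.95]
sumerr 0.0633 q4 0.0003
```

Call:
send_rows --motion '[0,0,0,0.12,3,0,0,0,0.12,3,0,0,0,0.12,3,0,0,0,0.1,3,0,0,0,0.05,3,0,0,0,0,3,0,0,0,0,3]'

```text
time: 49.2
eef_pos: [0.4486, -0.1647, 0.1054]
tcp_rot: [0.998, 0.058, -0.029, -0.022]
contact_force: [-0.7, 0.3, -0.3]
opening: 0.45
```

```bash
python3 - <<'E'
from h import *
go(.4754,-.3062,.11,15); sumerr()
E
```

```text
t=49.20 tcp=[ 0.4486 -0.1647  0.1054] yaw=6.8 tilt=4.18 shift_cm=[ 0.97 14.33 -1.18] spin_rad=-0.144 (tool) q6=-0.68 F [-0.7  0.3 -0.3] op 0.45
tool z in world [-0.061  0.04  -0.997] tilt_deg along world x,y [-3.51  2.27]
sumerr 0.0730 q4 0.0008
```

Call:
send_rows --motion '[0,0,-0.7,0,3,0,0,-1.5,0,3,0,0,-1.5,0,3,0,0,-1.5,0,3,0,0,-1.5,0,3,0,0,-1.5,0,3,0,0,-1,0,3,0,0,-0.5,0,3,0,0,0,0,3,0,0,0,0,3]'

```text
time: 50.2
eef_pos: [0.4542, -0.1685, 0.2076]
tcp_rot: [0.997, 0.06, -0.03, -0.022]
contact_force: [1.1, 1.2, -0.8]
opening: 0.449
```

```bash
cat >> h.py <<'E'
def held():
    a=R.from_quat([.77,.638,-.007,-.023]).inv().apply([0,0,1]); b=R.from_quat(ctrl.get_state()["tcp_rot"]).apply(a)
    print("jar axis",np.round(b,3),"tilt",np.degrees(np.arccos(b[2])).round(2))
E
python3 - <<'E'
from h import *
go(.4754,-.3062,.11,6.8); sumerr(); held()
shot("side","s19")
E
```

```text
t=50.20 tcp=[ 0.4542 -0.1685  0.2076] yaw=7.0 tilt=4.30 shift_cm=[ 0.99 14.38  9.03] spin_rad=0.003 (tool) q6=-0.69 F [ 1.1  1.2 -0.8] op 0.449
tool z in world [-0.063  0.041 -0.997] tilt_deg along world x,y [-3.6   2.34]
sumerr 0.0750 q4 0.0009
jar axis [0.076 0.005 0.997] tilt 4.36
```

View pics/s19.png

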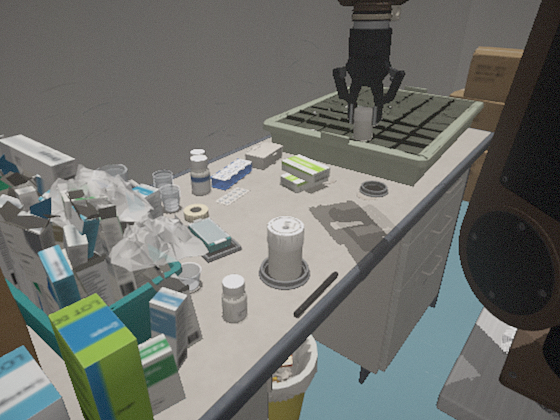

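Call:
send_rows --motion '[0,0,4,0,3,0,0,4,0,3,0,0,0,0,3,0,0,0,0,3,0,0,0,0,3,0,0,0,0,3]'

```text
time: 50.85
eef_pos: [0.4504, -0.1659, 0.1281]
tcp_rot: [0.998, 0.06, -0.029, -0.022]
contact_force: [-0.1, 0.2, -0.6]
opening: 0.448
```

```bash
python3 - <<'E'
from h import *
go(.4754,-.3062,.12,6.8); sumerr(); held()
E
```

```text
t=50.85 tcp=[ 0.4504 -0.1659  0.1281] yaw=7.0 tilt=4.14 shift_cm=[ 0.82 14.25  0.1 ] spin_rad=0.003 (tool) q6=-0.69 F [-0.1  0.2 -0.6] op 0.448
tool z in world [-0.061  0.039 -0.997] tilt_deg along world x,y [-3.47  2.26]
sumerr 0.0723 q4 0.0010
jar axis [0.074 0.007 0.997] tilt 4.24
```

```bash
cat >> h.py <<'E'
def heldbottom():
    b=R.from_quat([.77,.638,-.007,-.023]).inv().apply(np.array([.4504,-.0385,0])-np.array([.452,-.039,.0282]))
    st=ctrl.get_state(); w=st["eef_pos"]+R.from_quat(st["tcp_rot"]).apply(b)
    t=np.array([.4744,-.3057,0]); d=t-w; print("bottom",np.round(w,4)); g=st["eef_pos"]+d; go(g[0],g[1],st["eef_pos"][2],6.8); held(); sumerr()
E
python3 - <<'E'
from h import *
heldbottom()
E
```

```text
bottom [ 0.4483 -0.1644  0.0999]
t=50.85 tcp=[ 0.4504 -0.1659  0.1281] yaw=7.0 tilt=4.14 shift_cm=[ 0.87 14.32 -0.71] spin_rad=0.003 (tool) q6=-0.69 F [-0.1  0.2 -0.6] op 0.448
tool z in world [-0.061  0.039 -0.997] tilt_deg along world x,y [-3.47  2.26]
jar axis [0.074 0.007 0.997] tilt 4.24
sumerr 0.0723 q4 0.0010
```

Call:
send_rows --motion '[0.1,0.8,0,0,3,0.1,1.5,0,0,3,0.1,2,0,0,3,0.1,2,0,0,3,0.1,2,0,0,3,0.1,2,0,0,3,0.1,1.8,0,0,3,0.1,1,0,0,3,0,0.5,0,0,3,0,0,0,0,3,0,0,0,0,3]'

```text
time: 51.95
eef_pos: [0.4785, -0.3195, 0.1256]
tcp_rot: [0.998, 0.058, -0.025, -0.018]
contact_force: [1.1, 0.1, -1.0]
opening: 0.453
```

```bash
python3 - <<'E'
from h import *
heldbottom()
E
```

```text
bottom [ 0.4766 -0.3182  0.0975]
t=51.95 tcp=[ 0.4785 -0.3195  0.1256] yaw=6.7 tilt=3.55 shift_cm=[-0.08 -1.27  0.05] spin_rad=-0.003 (tool) q6=-0.87 F [ 1.1  0.1 -1. ] op 0.453
tool z in world [-0.053  0.033 -0.998] tilt_deg along world x,y [-3.01  1.88]
jar axis [0.066 0.013 0.998] tilt 3.85
sumerr 0.0608 q4 -0.0138
```

Call:
send_rows --motion '[0,-0.5,0,0,3,-0.1,-0.5,0.3,0,3,0,-0.2,0.7,0,3,0,0,1.2,0,3,0,0,1.2,0,3,0,0,0.8,0,3,0,0,0.4,0,3,0,0,0,0,3,0,0,0,0,3]'

```text
time: 52.85
eef_pos: [0.4722, -0.3011, 0.0745]
tcp_rot: [0.998, 0.059, -0.027, -0.02]
contact_force: [-0.5, 0.1, -0.5]
opening: 0.448
```

```bash
python3 - <<'E'
from h import *
heldbottom()
shot("wrist","w20")
E
```

```text
bottom [ 0.4703 -0.2997  0.0464]
t=52.85 tcp=[ 0.4722 -0.3011  0.0745] yaw=6.9 tilt=3.79 shift_cm=[ 0.34  0.64 -0.04] spin_rad=0.001 (tool) q6=-0.86 F [-0.5  0.1 -0.5] op 0.448
tool z in world [-0.056  0.036 -0.998] tilt_deg along world x,y [-3.18  2.05]
jar axis [0.069 0.01  0.998] tilt 3.98
sumerr 0.0652 q4 -0.0132
```

View pics/w20.png

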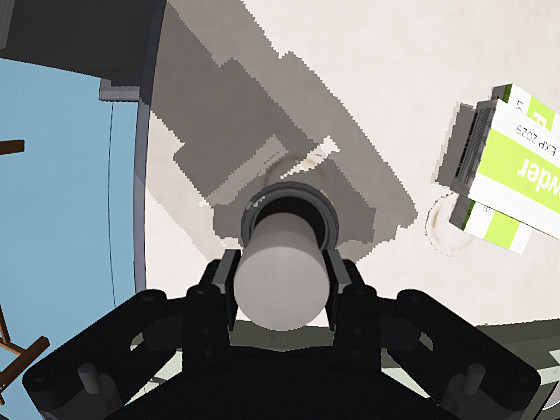

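Call:
send_rows --motion '[0.2,0.3,0,0,3,0.2,0.3,0.3,0,3,0.1,0.1,0.7,0,3,0,0,0.8,0,3,0,0,0.5,0,3,0,0,0,0,3,0,0,0,0,3]'

```text
time: 53.6
eef_pos: [0.4779, -0.3082, 0.05]
tcp_rot: [0.998, 0.059, -0.026, -0.019]
contact_force: [0.0, -0.6, -0.9]
opening: 0.447
```

```bash
python3 - <<'E'
from h import *
heldbottom()
E
```

```text
bottom [ 0.476  -0.3068  0.0219]
t=53.60 tcp=[ 0.4779 -0.3082  0.05  ] yaw=6.8 tilt=3.65 shift_cm=[-0.15 -0.13  0.01] spin_rad=0.001 (tool) q6=-0.86 F [ 0.  -0.6 -0.9] op 0.447
tool z in world [-0.054  0.034 -0.998] tilt_deg along world x,y [-3.08  1.96]
jar axis [0.067 0.012 0.998] tilt 3.9
sumerr 0.0628 q4 -0.0137
```

Within 2 mm; lower on.

Call:
send_rows --motion '[0,0,0.4,0,3,0,0,0.6,0,3,0,0,0.4,0,3,0,0,0.1,0,3,0,0,0,0,3,0,0,0,0,3]'

```text
time: 54.2
eef_pos: [0.477, -0.3075, 0.0338]
tcp_rot: [0.998, 0.059, -0.026, -0.019]
contact_force: [-0.0, -0.4, -0.6]
opening: 0.454
```

```bash
python3 - <<'E'
from h import *
heldbottom()
E
```

```text
bottom [ 0.4751 -0.3062  0.0057]
t=54.20 tcp=[ 0.477  -0.3075  0.0338] yaw=6.8 tilt=3.65 shift_cm=[-0.07 -0.06  0.01] spin_rad=0.001 (tool) q6=-0.86 F [-0.  -0.4 -0.6] op 0.454
tool z in world [-0.054  0.034 -0.998] tilt_deg along world x,y [-3.08  1.95]
jar axis [0.067 0.012 0.998] tilt 3.9
sumerr 0.0626 q4 -0.0141
```

Call:
send_rows --motion '[0,0,0.05,0,3,0,0,0,0,4.2,0,0,0,0,4.6,0,0,0,0,5.5,0,0,0,0,7,0,0,0,0,8,0,0,-0.7,0,8,0,0,-1.5,0,8,0,0,-1.5,0,8,0,0,-1.5,0,8,0,0,-1.5,0,8,0,0,-1,0,8]'

```text
time: 55.4
eef_pos: [0.4823, -0.311, 0.1187]
tcp_rot: [0.998, 0.059, -0.025, -0.017]
contact_force: [-1.2, 0.0, 0.4]
opening: 0.941
```

Call:
send_rows --motion '[0,-1,-1,0,8,0,-1.5,-1.5,0,8,0,-2,-1.5,0,8,0,-2,-1,0,8,0,-2,-0.5,0,8,0,-1,0,0,8,0,0,0,0,8,0,0,0,0,8]'

```text
time: 56.2
eef_pos: [0.4741, -0.2131, 0.1861]
tcp_rot: [0.998, 0.059, -0.022, -0.015]
contact_force: [0.3, 0.1, -0.4]
opening: 0.937
```

```bash
python3 - <<'E'
from h import *
import numpy as np
for cam in ["scene","side","wrist"]:
    im,d,W=shot(cam,"f_"+cam)
    P=W.reshape(-1,3);P=P[np.isfinite(P).all(1)]
    print(cam,"small",jar(W,.4744,-.3057,.03,.058,.067),"\n large",jar(W,.452,.0856,.045,.096,.104),"\n bottle",jar(W,.449,.215,.03,.064,.072))
    for n,c,z0,z1 in [("upper",(.633,-.238),.048,.055),("cutter",(.63,.0975),.019,.029)]:
        k=(abs(P[:,0]-c[0])<.07)&(abs(P[:,1]-c[1])<.055)&(P[:,2]>z0)&(P[:,2]<z1)
        if k.sum()>30: print(n,rect(P[k]),np.percentile(P[k][:,2],[3,50,97]).round(4))
go(.5,-.2,.2,0)
E
```

```text
scene small (np.int64(328), 'minenc (475.0,-305.7) r20.4', 'c=(474.6,-305.7) L=39.2 W=37.9 yaw_long=-9.4deg') 
 large (np.int64(550), 'minenc (449.6,86.3) r31.9', 'c=(449.7,85.0) L=60.3 W=59.9 yaw_long=33.9deg') 
 bottle (np.int64(143), 'minenc (447.4,218.0) r18.7', 'c=(448.5,217.5) L=34.7 W=31.9 yaw_long=44.0deg')
upper c=(630.6,-237.1) L=115.2 W=63.3 yaw_long=-10.9deg [0.0492 0.0519 0.0539]
cutter c=(643.3,92.1) L=132.2 W=53.4 yaw_long=-19.0deg [0.0201 0.0247 0.0269]
side small (np.int64(112), 'minenc (477.0,-304.7) r20.4', 'c=(475.1,-303.9) L=37.8 W=36.7 yaw_long=47.7deg') 
 large (np.int64(645), 'minenc (451.3,87.4) r32.0', 'c=(450.6,88.0) L=61.0 W=60.4 yaw_long=1.7deg') 
 bottle (np.int64(287), 'minenc (448.9,218.8) r17.1', 'c=(448.5,218.6) L=33.3 W=31.2 yaw_long=-46.7deg')
upper c=(632.5,-237.0) L=114.5 W=66.0 yaw_long=-10.9deg [0.0488 0.0526 0.0542]
cutter c=(643.5,93.1) L=132.6 W=54.0 yaw_long=-21.6deg [0.0204 0.0256 0.0272]
wrist small (np.int64(1168), 'minenc (476.4,-306.5) r19.9', 'c=(476.2,-306.4) L=38.2 W=37.9 yaw_long=6.8deg') 
 large none 
 bottle none
upper c=(632.7,-239.0) L=111.7 W=62.9 yaw_long=-10.7deg [0.05   0.0515 0.0528]
t=56.35 tcp=[ 0.474  -0.2137  0.1857] yaw=6.8 tilt=3.10 shift_cm=[ 2.68 -1.1  -1.51] spin_rad=0.118 (tool) q6=-0.73 F [ 0.1  0.7 -0.3] op 0.933
tool z in world [-0.046  0.029 -0.999] tilt_deg along world x,y [-2.63  1.63]
```

View pics/f_scene.png

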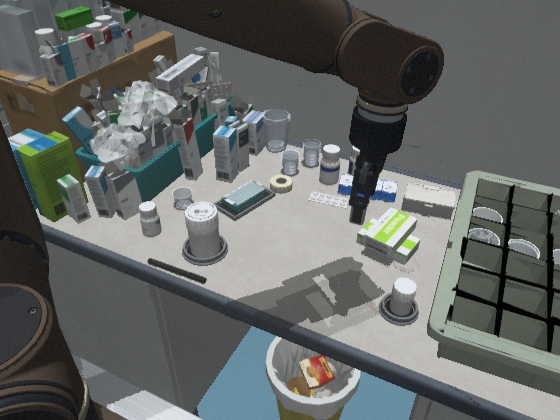

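View pics/f_side.png

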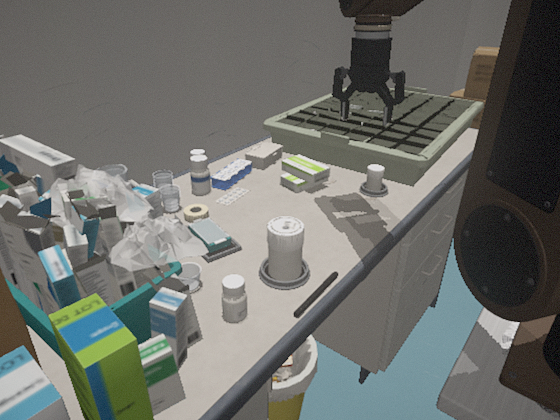

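View pics/f_wrist.png

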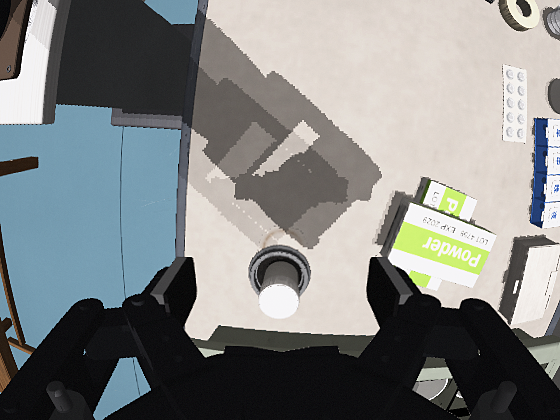

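All items are in place: both jars stand upright in their holders, the cutter is flat in the tray, the upper carton lies centred on the lower one, and the tablet bottle is untouched.

```bash
python3 - <<'E'
from plant import workorder,ctrl
print(workorder.sign_off(), ctrl.get_state()["time"])
E
```

```text
the job is handed in; nothing more can be done
the job is handed in; nothing more can be done
```

I did the job in the order asked and handed it in at about 56 s, with the arm clear of everything. I lifted the upper carton aside, laid the tablet cutter in the tray, put the carton back, and stood the large and then the small jar in their holders.

**Last checks:**
- **Upper carton:** it lies flat at 26 mm and crosswise, about 1.4 mm off the lower carton's centre. The lower carton's measured centre had not changed.
- **Tablet cutter:** it lies flat inside the tray, with its top at about 25 mm above the bench. I confirmed its position by eye in the wrist view just after I let go. My automatic rectangle fit for it was spoiled by the roll of tape next to the tray.
- **Large jar:** it stands upright and within 1 mm of the wide holder's centre by the wrist camera. The scene and side cameras put it up to 2.5 mm off.
- **Small jar:** it stands upright and about 2 mm from the narrow holder's centre. It was tilted about 4° in the gripper when released, and then settled upright.
- **Tablet bottle:** it stands where it was, to within about 1 mm in the scene and side views.

**What disagreed:**
- **Cutter direction:** the task text says the cutter lay along the lower carton, but the images showed it parallel to the upper one. I grasped it as seen.
- **Tool tilt:** the arm picked up a few degrees of tilt on fast moves, so I moved slowly and corrected part of it.
- **Camera offset:** the fixed cameras differ from the wrist camera by 2–3 mm, so I used the wrist values.

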